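# Build the warm die set in its shoe and check it with the infrared thermometer

### The arm

A 6-joint arm with a two-finger parallel gripper is mounted at the origin on the work surface. World frame = base frame: x ahead of the robot, y to its left, z up, the work surface at z = 0. Lengths are in mm, angles in rad, forces in N, time in s.
With the tool pointing down it reaches from about 275 to 750 mm from the base axis. Payload 10.2 kg.
Tool frame: the origin (TCP) lies between the finger pads; the fingertips stand 22 mm ahead of it and the grasp point (between the pads) lies 3 mm ahead of it (ctrl.nose_length is the distance from the TCP to the fingertips, in mm); y points along the fingers, z is the direction in which the jaws open and shut, and the axes are right-handed (so a half turn about y gives the same grasp; the last joint's range is limited). The gripper opens to 85 mm and grips with 20 to 120 N. Pads are 22 mm wide; open, the fingers measure 114 mm over their backs; the gripper's body (76 mm by 85 mm) begins 54 mm behind the grasp point. The pads swing forward as they close: fully open they stand 13 mm farther back than shut.
Start: joints at [-1.54, 0.313, 1.498, -0, 1.331, -0.223], TCP at [131.806, -508.191, 253.294] pointing down, gripper open.
Joint ranges: [-2.94, 2.94], [-0.97, 2.17], [0.19, 2.56], [-1.23, 4.37], [0.02, 3.11], [-2.88, 2.88]. Speed limits (rad/s): [2.39, 2.39, 3.01, 3.14, 3.14, 3.14].

### API

Orientations are given as a unit quaternion [w, x, y, z].
In Python, from rig import ctrl, eyes, models gives the robot as it stands.
- The arm moves only by the shell command python3 -m crank 'ROWS' [FORCE]. ROWS is JSON, a list of rows, each an object with "dp": the shift along the tool's x, y, z in mm, a list of three; "roll": the turn about the tool's y in rad; "gripper": the closure in counts, from 0 (fully open) to 255 (shut). A call has 1 to 10 rows; each row is the pose to reach, as a shift and turn from the pose commanded when the call began, along the tool's axes at that moment; what a row does not reach only later rows make up. A row lasts 1/12 s, in which the tool goes at most 41.7 mm and 7.16 degrees, less where a joint would pass 70% of its speed; a pose out of reach is approached as far as the arm can. A call with a gripper value outside its range is refused whole. The fingers move at their own pace and stop on an object; FORCE is the grip in N (left out, the last holds). Time passes only in rows, so rows that repeat a pose let the fingers close. It gives the time, the measured TCP pose, the force and the opening at its end, in the units of the state.
- ctrl.sense(): the state, without advancing time (a new reading comes with each control period).
- eyes.capture(name): name is "scene" or "top" or "wrist"; returns a dict with "color" (400x640x3 uint8, red, green, blue), "fx", "fy", "cx", "cy" (pixels), "R" (3x3) and "t" (3): a world point X has camera coordinates R X + t. Camera axes: x right, y down, z forward; pixel columns grow to the right and rows downward; lengths in mm; the calibration is good to about 2 mm. A picture is of the moment at which its call begins. There is no depth.
- ctrl.finish_job(): hands the job in, once; it reports no verdict.
Trained networks look in a picture, given as the dict that the camera call returned (one of the last four; its "shot" number tells which), for a name from the list of things; names that differ only in an ending like _2 or _b are one class to them, and where a whole thing is asked for, a point or a joint stands for the part that bears it (a point fixed in the world has none). Each returns a list of dicts, best first, with "confidence" (0 to 1); they miss things now and then, are a little off and sometimes report something else, mostly with a low value. They report only what shows in the picture. A call takes as long as a camera call. They do not tell look-alikes from the thing itself.
- models.spot_in(picture, label): "extent" ([centre column, centre row, width, height] in pixels, round what is visible of it).
- models.spot_point(picture, label): "centre" ([column, row] in pixels: a listed point, or the origin of a listed thing).
The state is a dict: "time_s": time; "joints": joint angles; "dq": joint speeds; "tau": joint torques, N m; "eef_pos": TCP position; "ee_rot": TCP orientation; "force": force on the tool from outside, world axes, zero at the start; "wrist_torque": the same for the moment, N m; "grip_width": opening from 0.0 (shut) to 1.0 (fully open).
Only numpy, scipy, OpenCV 4.12 (cv2) and the standard library are available. Lean on these libraries where they do the work, as an engineer would, in place of code of your own. Each camera call takes 0.05 s, during which the arm holds its last target. There are 200 camera calls.

### The job

The die set is back from the preheating oven: build it up in the die shoe, first the sow block, then the packing plate, then the swage die with its black patch on the shoe's yellow-marked side, each one set down gently (not dropped) and let go so that it lies flat and square between the corner guides. Then take the infrared thermometer, which is locked on and reads all the time, aim it from about 10 cm in front squarely at the middle of the black patch and hold it steady there for a good second without touching the dies or the shoe. Finally lay it back gently and upright in its forked rest, pointing as before; leave the drift punch and the wire brush beside the parts where they lie.

Things in the scene. Friction and masses are not known exactly. Their poses are not given: they have to be found in the camera images.
- shoe: fixed die shoe: dark plate on two parallels, 120 (x) x 190 (y) mm. Origin: centre of its footprint on the bench; -x is its front, yellow stripe on the top front edge. Nest floor 100 mm up, centred. Corner guides, 2.5 mm play a side round parts of 100 (y) x 44 (x) mm, 44 mm high plus 11 mm flare; they leave the middle 75 mm of both long sides open for fingers, down to the floor.
- sow_block: sow block: plain dark steel block 44 (x) x 100 (y) x 24 (z) mm, about 0.8 kg, the same either way round; origin at the centre of its underside. Seated, its origin is 100 mm above the bench.
- packing_plate: packing plate: bright plate 44 (x) x 100 (y) x 12 (z) mm, about 0.4 kg, the same either way round; origin at the centre of its underside. Seated on the sow block, its origin is 124 mm above the bench.
- swage_die: swage die, bright steel, 0.9 kg: foot 44 (x) x 100 (y) x 14 mm; raised middle 44 (x) x 60 (y), 36 mm high in all, half-round groove along x in its top (20 wide, 10 deep). Origin: centre of underside. Its -x face is the front: round black patch, yellow upper edges. Seated: origin 136 mm above the bench, axes as the shoe's.
- patch (a point): centre of the round black measuring patch (30 mm diameter) on the front (-x) face of the swage die, 22 mm in front of the die's origin and 17 mm above it; axes as the die's.
- thermometer: infrared thermometer, orange and black pistol, 0.3 kg. Origin on the aiming axis, mid-housing, just above its centre of mass: a good place to grip. x: aiming direction (lens end), z up. Housing box 150 (x -76 to +74) x 42 (y) x 44 (z +-22) mm; black nose to x = +94; grip 36 x 34 mm hangs below, x -48 to +15, down to 119 mm under the axis.
- lens (a point): centre of the thermometer's lens, 94 mm ahead of the thermometer's origin on the aiming axis; axes as the thermometer's: the aiming line is its x axis.
- rest: thermometer's forked rest, fixed: base 180 x 90 x 8 mm, two U forks of 8 mm bar at x = +55 and -61 mm that carry the housing from below; 48 mm between the arms, flared at the top, 151 mm high. Origin: centre of its footprint on the bench. In the rest the thermometer's origin is 145 mm straight above it, axes as the rest's.
- drift: round steel drift punch, 130 mm long, 18 mm thick, lying beside the die shoe; origin under its middle. Leave it alone.
- wire_brush: wire brush with wooden back, 190 mm long, 32 mm high, lying bristles down; origin under its middle. Leave it alone.
Things that resemble listed ones, but are neither listed nor needed, are in the scene too. What is meant by the packing_plate is not turquoise, and is the smaller of those in its own colour.

How it is judged (in metres and radians):
On the way, in this order (a step that is already met when the one before it is completed fails the run):
1. the sow block lies flat and square on the floor of the nest, let go (x of sow_block in the frame of shoe between -0.0045 and 0.0045 m and y of sow_block in the frame of shoe between -0.0045 and 0.0045 m and z of sow_block in the frame of shoe between 0.097 and 0.103 m and angle between the y axis of sow_block and the y axis of shoe, either way round below 0.09 rad and angle between sow_block's own z axis and vertical below 0.06 rad and contact force between sow_block and the fingers below 0.3 N and linear speed of sow_block below 0.02 m/s), for 0.2 s.
2. the packing plate lies flat and square on the sow block between the guides, let go (x of sow_block in the frame of shoe between -0.0045 and 0.0045 m and y of sow_block in the frame of shoe between -0.0045 and 0.0045 m and z of sow_block in the frame of shoe between 0.097 and 0.103 m and angle between the y axis of each of sow_block, packing_plate and the y axis of shoe, either way round below 0.09 rad and angle between each of sow_block, packing_plate's own z axis and vertical below 0.06 rad and x of packing_plate in the frame of shoe between -0.0045 and 0.0045 m and y of packing_plate in the frame of shoe between -0.0045 and 0.0045 m and z of packing_plate in the frame of shoe between 0.121 and 0.127 m and contact force between packing_plate and the fingers below 0.3 N and linear speed of packing_plate below 0.02 m/s), for 0.2 s.
3. the swage die lies flat and square on the packing plate, its patch to the shoe's marked front, let go (x of sow_block in the frame of shoe between -0.0045 and 0.0045 m and y of sow_block in the frame of shoe between -0.0045 and 0.0045 m and z of sow_block in the frame of shoe between 0.097 and 0.103 m and angle between the y axis of each of sow_block, packing_plate, swage_die and the y axis of shoe, either way round below 0.09 rad and angle between each of sow_block, packing_plate, swage_die's own z axis and vertical below 0.06 rad and x of packing_plate in the frame of shoe between -0.0045 and 0.0045 m and y of packing_plate in the frame of shoe between -0.0045 and 0.0045 m and z of packing_plate in the frame of shoe between 0.121 and 0.127 m and x of swage_die in the frame of shoe between -0.0045 and 0.0045 m and y of swage_die in the frame of shoe between -0.0045 and 0.0045 m and z of swage_die in the frame of shoe between 0.133 and 0.139 m and x of patch in the frame of shoe below -0.01 m and contact force between swage_die and the fingers below 0.3 N and linear speed of swage_die below 0.02 m/s), for 0.2 s.
4. the held thermometer aims steadily at the patch for 0.8 s: lens 50 to 170 mm in front, aiming line within 10 mm of its centre (across, up), within 30 degrees of square to the face (x of sow_block in the frame of shoe between -0.0045 and 0.0045 m and y of sow_block in the frame of shoe between -0.0045 and 0.0045 m and z of sow_block in the frame of shoe between 0.097 and 0.103 m and angle between the y axis of each of sow_block, packing_plate, swage_die and the y axis of shoe, either way round below 0.09 rad and angle between each of sow_block, packing_plate, swage_die's own z axis and vertical below 0.06 rad and x of packing_plate in the frame of shoe between -0.0045 and 0.0045 m and y of packing_plate in the frame of shoe between -0.0045 and 0.0045 m and z of packing_plate in the frame of shoe between 0.121 and 0.127 m and x of swage_die in the frame of shoe between -0.0045 and 0.0045 m and y of swage_die in the frame of shoe between -0.0045 and 0.0045 m and z of swage_die in the frame of shoe between 0.133 and 0.139 m and x of patch in the frame of shoe below -0.01 m and x of patch in the frame of lens between 0.05 and 0.17 m and y of patch in the frame of lens between -0.01 and 0.01 m and z of patch in the frame of lens between -0.01 and 0.01 m and x of lens in the frame of swage_die below -0.05 m and angle between the x axis of thermometer and the x axis of swage_die, either way round below 0.52 rad and linear speed of thermometer below 0.015 m/s and angular speed of thermometer below 0.12 rad/s and contact force between thermometer and the fingers above 1 N), for 0.8 s.
At the end, for the whole second after the job is handed in: Sow block, packing plate, swage die stacked in this order in the nest, each within 4.5 mm of centre, 3 mm of height, 5 degrees of square, patch to the marked front; thermometer upright in its rest within 20 mm along, 7 mm across, 7 degrees, pointing as at the start; all at rest (x of sow_block in the frame of shoe between -0.0045 and 0.0045 m and y of sow_block in the frame of shoe between -0.0045 and 0.0045 m and z of sow_block in the frame of shoe between 0.097 and 0.103 m and angle between the y axis of each of sow_block, packing_plate, swage_die and the y axis of shoe, either way round below 0.09 rad and angle between each of sow_block, packing_plate, swage_die's own z axis and vertical below 0.06 rad and x of packing_plate in the frame of shoe between -0.0045 and 0.0045 m and y of packing_plate in the frame of shoe between -0.0045 and 0.0045 m and z of packing_plate in the frame of shoe between 0.121 and 0.127 m and x of swage_die in the frame of shoe between -0.0045 and 0.0045 m and y of swage_die in the frame of shoe between -0.0045 and 0.0045 m and z of swage_die in the frame of shoe between 0.133 and 0.139 m and x of patch in the frame of shoe below -0.01 m and x of thermometer in the frame of rest between -0.02 and 0.02 m and y of thermometer in the frame of rest between -0.007 and 0.007 m and z of thermometer in the frame of rest between 0.14 and 0.149 m and x of lens in the frame of rest above 0.05 m and angle between the x axis of thermometer and the x axis of rest, either way round below 0.12 rad and angle between thermometer's own z axis and vertical below 0.12 rad and linear speed of each of sow_block, packing_plate, swage_die, thermometer below 0.02 m/s); the robot touches nothing.
It fails at once if the thermometer touches the die set or the shoe (contact force between thermometer and shoe above 0.5 N or contact force between thermometer and sow_block above 0.5 N or contact force between thermometer and packing_plate above 0.5 N or contact force between thermometer and swage_die above 0.5 N).
It fails at once if a part of the die set or the thermometer is dropped: out of the fingers it falls faster than 0.35 m/s (a free fall of about 6 mm) ((linear speed of sow_block above 0.35 m/s and contact force between sow_block and the fingers below 0.3 N) or (linear speed of packing_plate above 0.35 m/s and contact force between packing_plate and the fingers below 0.3 N) or (linear speed of swage_die above 0.35 m/s and contact force between swage_die and the fingers below 0.3 N) or (linear speed of thermometer above 0.35 m/s and contact force between thermometer and the fingers below 0.3 N)).
It fails at once if the drift punch or the wire brush is moved by more than 30 mm (distance of any of drift, wire_brush from where it was at the start of the episode above 0.03 m).
It also fails if it takes over 72 s, if anything falls off the work surface, if the arm or the gripper's body presses on something with over 40 N, if the wrist force passes 120 N, or if a joint passes its speed limit or range.

## Working session

There is one attempt and no reset: what is moved stays moved. The work goes in short steps, Python scripts to look and compute and a shell command to move; the robot and the scene stay as the last step left them, time stands still between calls to the robot, and variables do not carry over. Pictures are saved under pics/ and viewed, about 8 in all and at most 12, crops included, and the job is handed in when it is done.

```bash
ls; mkdir -p pics; cat > look.py <<'E'
import numpy as np, cv2
from rig import ctrl, eyes, models
def ray(p,u,v):
    R=np.array(p["R"]);t=np.array(p["t"]).ravel()
    d=R.T@np.array([(u-p["cx"])/p["fx"],(v-p["cy"])/p["fy"],1]); return -R.T@t,d
def onz(p,u,v,z):
    c,d=ray(p,u,v); return c+d*(z-c[2])/d[2]
def proj(p,X):
    c=np.array(p["R"])@np.array(X,float)+np.array(p["t"]).ravel(); return [p["fx"]*c[0]/c[2]+p["cx"],p["fy"]*c[1]/c[2]+p["cy"]]
def save(p,n): cv2.imwrite("pics/"+n,cv2.cvtColor(p["color"],cv2.COLOR_RGB2BGR))
E
python3 - <<'E'
from look import *
print(ctrl.sense())
ims=[]
for n in ["scene","top"]:
    p=eyes.capture(n); save(p,n+"0.png"); np.save(n+".npy",p,allow_pickle=True)
    c,_=ray(p,320,200); print(n,c.round(),p["fx"])
    for l in ["shoe","sow_block","packing_plate","swage_die","patch","thermometer","lens","rest","drift","wire_brush"]:
        for d in models.spot_point(p,l)[:4]:
            print(n,l,np.round(d["centre"]),round(d["confidence"],2),onz(p,*d["centre"],0).round())
E
```

```text
pics
{'time_s': 0.0, 'joints': array([-1.54039284e+00,  3.13439672e-01,  1.49846722e+00,  5.13358791e-05,
        1.33099137e+00, -2.23391881e-01]), 'dq': array([-0.00030836, -0.0036831 ,  0.00077363, -0.0005795 , -0.00029527,
       -0.00056306]), 'tau': array([-3.29844806e-05, -4.12260747e+01, -2.59746766e+01, -2.45810934e-04,
        4.17982505e-03, -2.35866725e-05]), 'eef_pos': array([ 131.81330579, -507.93953717,  252.72899835]), 'ee_rot': array([ 0.0895473 , -0.08942326,  0.70187929, -0.70096378]), 'force': array([ 2.50246179e-01,  1.81751225e-04, -2.00830599e-01]), 'wrist_torque': array([-0.00878547,  0.02693233,  0.02062213]), 'grip_width': 0.999082047635931}
scene [1117. -456.  619.] 483.6456357838811
scene shoe [188. 326.] 0.72 [ 521. -265.    0.]
scene sow_block [289. 255.] 0.67 [474. -19.   0.]
scene sow_block [339. 231.] 0.44 [477. 115.   0.]
scene packing_plate [340. 231.] 0.94 [478. 117.   0.]
scene packing_plate [312. 190.] 0.89 [305. 176.   0.]
scene packing_plate [223. 250.] 0.74 [ 374. -115.    0.]
scene swage_die [362. 281.] 0.95 [628.  41.   0.]
scene swage_die [
[... 319 characters left out ...]
 [435.  63. 946.] 375.76163590727015
top shoe [442. 207.] 0.92 [ 525. -271.    0.]
top sow_block [344. 223.] 0.77 [480. -22.   0.]
top sow_block [198. 226.] 0.22 [467. 344.   0.]
top packing_plate [290. 229.] 0.95 [462. 115.   0.]
top packing_plate [267. 290.] 0.81 [311. 169.   0.]
top packing_plate [387. 261.] 0.59 [ 385. -129.    0.]
top swage_die [324. 163.] 0.63 [631.  32.   0.]
top patch [312. 156.] 0.59 [649.  62.   0.]
top lens [198. 174.] 0.87 [597. 351.   0.]
top rest [200. 222.] 0.75 [478. 340.   0.]
top rest [316. 156.] 0.39 [651.  53.   0.]
top drift [366. 156.] 0.52 [654. -74.   0.]
top wire_brush [258. 148.] 0.89 [669. 200.   0.]
top wire_brush [342. 224.] 0.16 [478. -17.   0.]
```

View pics/top0.png

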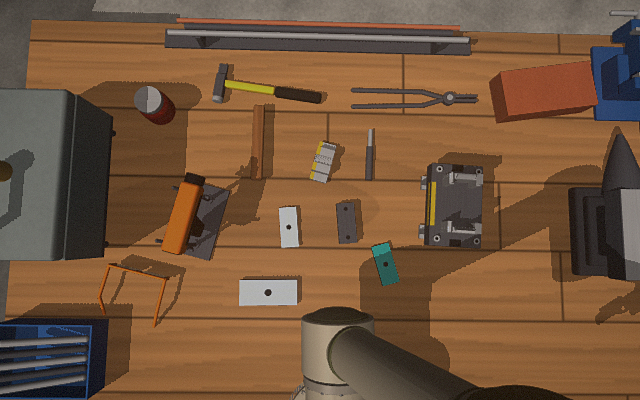

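View pics/scene0.png

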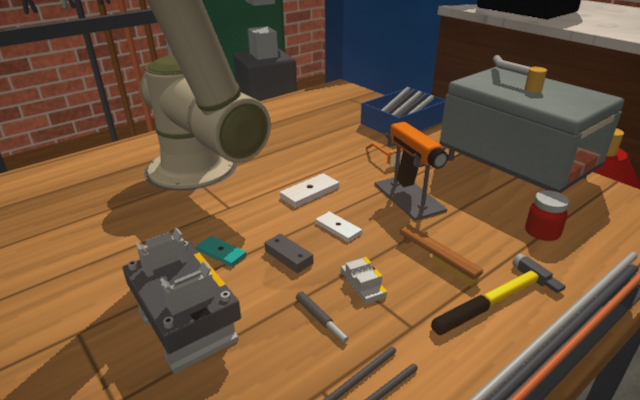

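Scene picture 1 (top) and 2 (scene):
- The shoe is at top (452,205), with its yellow stripe on the image-left (+y) side.
- The sow block is at (346,222), the die at (323,162) with yellow edges to the left, and the thermometer in its rest at (185,215) with its nose up-image (+x).
- There are three plate candidates: small white at (290,227), large white at (268,292) and turquoise at (385,263). The packing plate is the small white one, because it is not turquoise and is the smaller of the white ones.

Next I fit the poses and confirm in one crop.

```bash
cat >> look.py <<'E'
from scipy.optimize import minimize
def box(x,y,th,L,W,z0,z1,ox=0,oy=0):
    c,s=np.cos(th),np.sin(th)
    return [[x+c*(a+ox)-s*(b+oy),y+s*(a+ox)+c*(b+oy),z] for a in(-L/2,L/2) for b in(-W/2,W/2) for z in(z0,z1)]
def hull(p,pts): return cv2.convexHull(np.array([proj(p,X) for X in pts],np.float32))
def matter(p,roi,yellow=True):
    h=cv2.cvtColor(p["color"],cv2.COLOR_RGB2HSV).astype(int); H,S,V=h[...,0],h[...,1],h[...,2]
    m=(S<85)|((H>21)&(H<35)&(S>150)) if yellow else (S<85)
    r=np.zeros(m.shape,bool); x0,x1,y0,y1=roi; r[y0:y1,x0:x1]=1
    return m&r
def fit(views,x0,dims):
    def cost(v):
        e=0
        for p,m in views:
            k=4; im=np.zeros((400*k,640*k),np.uint8)
            cv2.fillConvexPoly(im,np.int32(np.round((hull(p,box(*v[:2],v[2],*dims))+.5)*k*16)),255,shift=4)
            im=cv2.resize(im,(640,400),interpolation=cv2.INTER_AREA)/255.
            e+=np.abs(im-m).sum()
        return e
    best=min((minimize(cost,[*x0[:2],t],method="Nelder-Mead",options=dict(initial_simplex=[[x0[0],x0[1],t],[x0[0]+8,x0[1],t],[x0[0],x0[1]+8,t],[x0[0],x0[1],t+.15]],xatol=.1,fatol=.1)) for t in (x0[2]-.1,x0[2]+.1)),key=lambda r:r.fun)
    return best.x,best.fun
E
python3 - <<'E'
from look import *
T=np.load("top.npy",allow_pickle=True).item();S=np.load("scene.npy",allow_pickle=True).item()
out=cv2.cvtColor(T["color"],cv2.COLOR_RGB2BGR)
c=out[95:325,150:500].copy(); k=2.2
c=cv2.resize(c,None,fx=k,fy=k,interpolation=cv2.INTER_CUBIC)
jobs=dict(sow=((332,362,196,248),(480,-22,0),(100,44,0,24)),plate=((274,304,202,252),(462,115,0),(100,44,0,12)),
 die=((305,342,136,188),(631,32,-.2),(100,44,0,14)),shoe=((415,490,155,255),(505,-265,0),(190,120,60,100)))
for n,(roi,x0,d) in jobs.items():
    m=matter(T,roi); v,f=fit([(T,m)],x0,d); print(n,v.round(3),round(f,1),m.sum())
    h=hull(T,box(*v[:2],v[2],*d)); cv2.polylines(c,[np.int32((h-[150,95]+.5)*k)],True,(0,0,255),1)
cv2.imwrite("pics/crop1.png",c)
E
```

```text
sow [ 4.80179e+02 -2.39900e+01  9.60000e-02] 70.0 699
plate [4.67681e+02 1.19007e+02 8.00000e-02] 37.4 728
die [ 6.33727e+02  3.65400e+01 -2.45000e-01] 45.8 685
shoe [ 5.20494e+02 -2.65759e+02 -5.20000e-02] 604.8 4434
```

View pics/crop1.png

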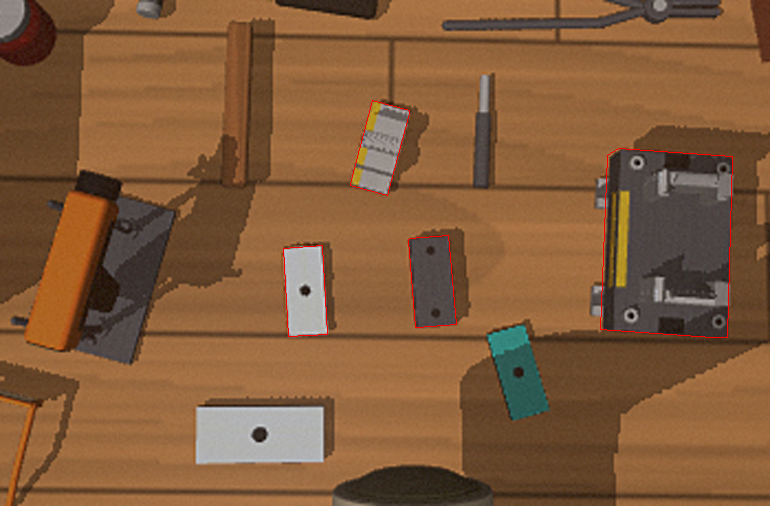

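Picture 3 (crop): the outlines hug the sow block (433,282), die (381,147), shoe (667,243) and small white plate (305,290). The second white plate (260,435) is clearly larger and the third is turquoise, so the small white one is confirmed. Next is a wrist look over the shoe.

```bash
cat >> look.py <<'E'
from scipy.spatial.transform import Rotation as Ro
def pose():
    s=ctrl.sense(); q=s["ee_rot"]; return np.array(s["eef_pos"]),Ro.from_quat([q[1],q[2],q[3],q[0]]).as_matrix(),s
def to(x,y,z,psi=None):
    """dp, roll to bring TCP to x,y,z with jaw axis (tool z) at world yaw psi (mod pi)"""
    P,R,s=pose(); dp=R.T@(np.array([x,y,z])-P); cur=np.arctan2(R[1,2],R[0,2]); r=0
    if psi is not None: r=-((psi-cur+np.pi/2)%np.pi-np.pi/2)
    print("at",P.round(1),"jaw yaw",cur.round(3),"t",round(s["time_s"],2),"F",s["force"].round(1),"g",round(s["grip_width"],3),"j6",s["joints"][5].round(2))
    print("  -> dp",dp.round(1),"roll",round(r,3),"in rows: min",int(np.ceil(max(np.linalg.norm(dp)/41.7,abs(r)/.1249))))
    return dp,r
E
python3 - <<'E'
from look import *
P,R,s=pose(); print(R.round(3), ctrl.nose_length); to(510,-268,370,np.pi/2-.04)
w=eyes.capture("wrist"); c,d=ray(w,320,200); print("cam offset in tool",(R.T@(c-P)).round(1),"dir",(R.T@d).round(2),w["fx"])
E
```

```text
[[-0.968 -0.     0.251]
 [-0.251  0.    -0.968]
 [-0.    -1.    -0.   ]] 22.0
at [ 131.8 -508.2  253.3] jaw yaw -1.317 t 1.1 F [ 0.8  0.6 -0.3] g 0.999 j6 -0.22
  -> dp [-426.4 -116.7 -137.5] roll 0.294 in rows: min 12
cam offset in tool [ -82.6 -119.7    0.8] dir [0.32 0.95 0.  ] 327.0976050227566
```

```bash
python3 -m crank '[{"dp":[-426,-117,-137],"roll":0.294,"gripper":0},{"dp":[-426,-117,-137],"roll":0.294,"gripper":0},{"dp":[-426,-117,-137],"roll":0.294,"gripper":0},{"dp":[-426,-117,-137],"roll":0.294,"gripper":0},{"dp":[-426,-117,-137],"roll":0.294,"gripper":0},{"dp":[-426,-117,-137],"roll":0.294,"gripper":0},{"dp":[-426,-117,-137],"roll":0.294,"gripper":0},{"dp":[-426,-117,-137],"roll":0.294,"gripper":0},{"dp":[-426,-117,-137],"roll":0.294,"gripper":0},{"dp":[-426,-117,-137],"roll":0.294,"gripper":0}]'
python3 -m crank '[{"dp":[-40,-12,-15],"roll":0,"gripper":0},{"dp":[-40,-12,-15],"roll":0,"gripper":0},{"dp":[-40,-12,-15],"roll":0,"gripper":0}]'
python3 - <<'E'
from look import *
to(510,-268,370,np.pi/2-.04)
w=eyes.capture("wrist"); np.save("wshoe.npy",w,allow_pickle=True); save(w,"wshoe.png")
print(models.spot_point(w,"shoe")[:2])
im=cv2.cvtColor(w["color"],cv2.COLOR_RGB2BGR)
for (x,y,t) in [(520.5,-265.8,-.045)]:
    for d,col in [((190,120,100,100),(0,0,255)),((100,44,100,100),(0,255,0)),((75,49,144,144),(255,255,0))]:
        cv2.polylines(im,[np.int32(hull(w,box(x,y,t,*d)))],True,col,1)
cv2.imwrite("pics/wshoe_o.png",im)
E
```

```text
time_s: 1.98
eef_pos: [469.1, -293.8, 358.0]
ee_rot: [0.014, -0.014, -0.707, 0.707]
force: [-0.3, 0.1, 0.1]
grip_width: 1.005
time_s: 2.23
eef_pos: [509.7, -281.0, 369.0]
ee_rot: [0.013, -0.013, -0.707, 0.707]
force: [-1.2, 0.0, -0.6]
grip_width: 0.998
at [ 509.7 -281.   369. ] jaw yaw -1.608 t 2.23 F [-1.2  0.  -0.6] g 0.998 j6 0.9
  -> dp [  0.2  -1.  -13. ] roll 0.003 in rows: min 1
[{'centre': [311.0, 140.2], 'confidence': 0.84}, {'centre': [66.4, 183.8], 'confidence': 0.65}]
```

View pics/wshoe_o.png

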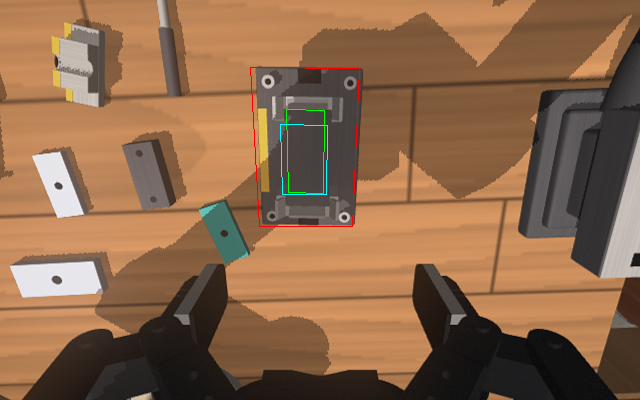

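Picture 4 (wrist): the shoe plate spans about (252–362, 67–227), with bolts at (268,82), (349,83), (343,217) and (271,216) and the stripe on the left at (263,150). The prior outline is off by about 2 px. I refine it with two methods.

```bash
python3 - <<'E'
from look import *
w=np.load("wshoe.npy",allow_pickle=True).item();T=np.load("top.npy",allow_pickle=True).item()
g=cv2.cvtColor(w["color"],cv2.COLOR_RGB2GRAY).astype(float)
# bolts: bright ring centroid
pts=[]
for u,v in [(268,82),(349,83),(343,217),(271,216)]:
    a=g[v-7:v+8,u-7:u+8]; wt=np.clip(a-110,0,None); yy,xx=np.mgrid[v-7:v+8,u-7:u+8]
    pts.append(onz(w,(wt*xx).sum()/wt.sum(),(wt*yy).sum()/wt.sum(),100))
pts=np.array(pts); print(pts.round(1).tolist(),"mean",pts.mean(0).round(1))
e=[pts[0]-pts[3],pts[1]-pts[2],pts[0]-pts[1],pts[3]-pts[2]]
print("long",[ (np.linalg.norm(v).round(1),np.arctan2(v[1],v[0]).round(3)) for v in e[:2]],"short",[(np.linalg.norm(v).round(1),(np.arctan2(v[1],v[0])-np.pi/2).round(3)) for v in e[2:]])
m=matter(w,(248,368,62,232)); print("wrist",m.sum(),[a.round(3) if hasattr(a,'round') else a for a in fit([(w,m)],(520,-266,-.04),(190,120,85,100))])
k=np.ones((3,15),np.uint8); m2=cv2.morphologyEx(matter(T,(415,490,155,255)).astype(np.uint8),cv2.MORPH_OPEN,np.ones((15,15),np.uint8))
print("top",m2.sum(),fit([(T,m2)],(520,-266,-.04),(190,120,85,100)))
ys,xs=np.where(matter(w,(248,275,80,215))&(cv2.cvtColor(w["color"],cv2.COLOR_RGB2HSV)[...,1]>150))
Y=np.array([onz(w,a,b,100) for a,b in zip(xs,ys)]);print("stripe",Y.mean(0).round(1),len(Y)); vx=cv2.fitLine(np.float32(Y[:,:2]),2,0,.01,.01).ravel();print(vx)
for n,(roi,x0,d) in dict(sow=((115,180,130,215),(480,-24,.09),(100,44,0,24)),plate=((25,95,140,222),(468,119,.08),(100,44,0,12)),die=((40,112,15,110),(634,36.5,-.245),(100,44,0,14))).items():
    print(n,fit([(w,matter(w,roi))],x0,d))
E
```

```text
[[602.9, -227.2, 100.0], [597.9, -319.0, 100.0], [437.0, -309.7, 100.0], [442.3, -218.2, 100.0]] mean [ 520.  -268.5  100. ]
long [(np.float64(160.9), np.float64(-0.056)), (np.float64(161.2), np.float64(-0.057))] short [(np.float64(91.9), np.float64(-0.054)), (np.float64(91.7), np.float64(-0.058))]
wrist 14900 [array([ 5.21079e+02, -2.69371e+02, -5.50000e-02]), np.float64(1199.565)]
top 3150 (array([ 5.36006005e+02, -2.70118061e+02,  1.49585863e-02]), np.float64(1345.1176470588234))
stripe [ 544.5 -216.2  100. ] 413
[ 9.9814993e-01 -6.0800347e-02  5.4449304e+02 -2.1615675e+02]
sow (array([ 4.80158365e+02, -2.62072457e+01,  9.98785836e-02]), np.float64(618.4235294117648))
plate (array([4.68884938e+02, 1.16119202e+02, 8.66379731e-02]), np.float64(79.19607843137254))
die (array([ 6.34406141e+02,  3.51603912e+01, -2.67216175e-01]), np.float64(602.6549019607843))
```

```bash
python3 - <<'E'
from look import *
to(480,-25,80,np.pi/2+.098)
E
```

```text
at [ 507.7 -282.2  368.7] jaw yaw -1.611 t 2.33 F [-0.2 -0.  -0.3] g 0.998 j6 0.9
  -> dp [  37.8  288.9 -255.8] roll -0.138 in rows: min 10
```

```bash
python3 -m crank '[{"dp":[38,289,-256],"roll":-0.138,"gripper":0},{"dp":[38,289,-256],"roll":-0.138,"gripper":0},{"dp":[38,289,-256],"roll":-0.138,"gripper":0},{"dp":[38,289,-256],"roll":-0.138,"gripper":0},{"dp":[38,289,-256],"roll":-0.138,"gripper":0},{"dp":[38,289,-256],"roll":-0.138,"gripper":0},{"dp":[38,289,-256],"roll":-0.138,"gripper":0},{"dp":[38,289,-256],"roll":-0.138,"gripper":0},{"dp":[38,289,-256],"roll":-0.138,"gripper":0},{"dp":[38,289,-256],"roll":-0.138,"gripper":0}]'
python3 -m crank '[{"dp":[0,0,0],"roll":0,"gripper":0},{"dp":[0,0,0],"roll":0,"gripper":0}]'
python3 - <<'E'
from look import *
to(480,-25,25,np.pi/2+.098)
w=eyes.capture("wrist"); save(w,"wsow.png")
im=cv2.cvtColor(w["color"],cv2.COLOR_RGB2BGR)
cv2.polylines(im,[np.int32(hull(w,box(480,-25,.098,100,44,24,24)))],True,(0,0,255),1); cv2.imwrite("pics/wsow_o.png",im)
E
```

```text
time_s: 3.17
eef_pos: [476.9, -22.3, 76.8]
ee_rot: [0.032, -0.037, 0.707, -0.705]
force: [0.2, 0.1, -0.5]
grip_width: 0.999
time_s: 3.33
eef_pos: [480.8, -25.8, 81.1]
ee_rot: [-0.035, 0.034, -0.706, 0.706]
force: [0.2, 0.0, 0.2]
grip_width: 0.997
at [480.8 -25.8  81.1] jaw yaw -1.474 t 3.33 F [0.2 0.  0.2] g 0.997 j6 1.18
  -> dp [ 0.8 56.1 -0.9] roll -0.001 in rows: min 2
```

View pics/wsow_o.png

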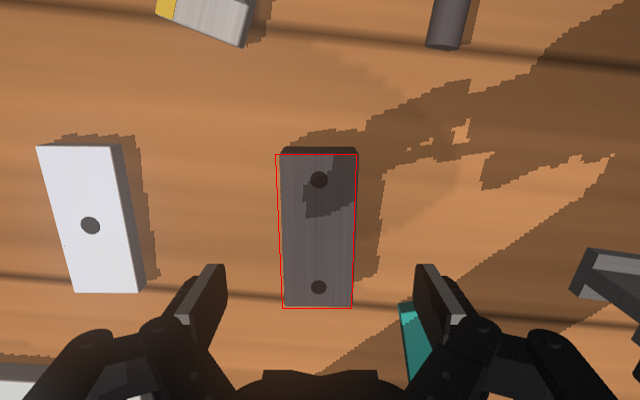

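Picture 5 (wrist over the sow block): the outline at z = 24 fits the top face (280–357, 153–307) within 2 px. I descend, grip and lift.

```bash
python3 -m crank '[{"dp":[0.5,20,-1],"roll":0,"gripper":0},{"dp":[0.5,38,-1],"roll":0,"gripper":0},{"dp":[0.5,50,-1],"roll":0,"gripper":0},{"dp":[0.5,56,-1],"roll":0,"gripper":0},{"dp":[0.5,56,-1],"roll":0,"gripper":0},{"dp":[0.5,56,-1],"roll":0,"gripper":255},{"dp":[0.5,56,-1],"roll":0,"gripper":255},{"dp":[0.5,56,-1],"roll":0,"gripper":255},{"dp":[0.5,56,-1],"roll":0,"gripper":255},{"dp":[0.5,56,-1],"roll":0,"gripper":255}]' 70
python3 -m crank '[{"dp":[0,0,0],"roll":0,"gripper":255},{"dp":[0,0,0],"roll":0,"gripper":255},{"dp":[0,0,0],"roll":0,"gripper":255}]'
python3 - <<'E'
from look import *
to(480,-25,25)
E
```

```text
time_s: 4.22
eef_pos: [480.7, -24.1, 25.5]
ee_rot: [-0.035, 0.034, -0.706, 0.707]
force: [-1.9, -1.3, 9.0]
grip_width: 0.5
time_s: 4.47
eef_pos: [480.7, -24.1, 25.5]
ee_rot: [-0.035, 0.034, -0.706, 0.707]
force: [-2.4, -0.8, 9.4]
grip_width: 0.495
at [480.7 -24.1  25.5] jaw yaw -1.473 t 4.47 F [-2.4 -0.8  9.4] g 0.495 j6 1.18
  -> dp [0.8 0.5 0.9] roll 0 in rows: min 1
```

```bash
python3 -m crank '[{"dp":[0,-15,0],"roll":0,"gripper":255},{"dp":[0,-40,0],"roll":0,"gripper":255},{"dp":[0,-75,0],"roll":0,"gripper":255},{"dp":[0,-110,0],"roll":0,"gripper":255},{"dp":[0,-145,0],"roll":0,"gripper":255},{"dp":[0,-170,0],"roll":0,"gripper":255},{"dp":[0,-180,0],"roll":0,"gripper":255}]'
python3 - <<'E'
from look import *
to(520.3,-267.5,205,np.pi/2-.057)
E
```

```text
time_s: 5.05
eef_pos: [480.5, -23.7, 207.3]
ee_rot: [-0.036, 0.033, -0.706, 0.707]
force: [0.6, -0.1, -8.3]
grip_width: 0.496
at [480.5 -23.7 207.3] jaw yaw -1.473 t 5.05 F [ 0.6 -0.1 -8.3] g 0.496 j6 1.18
  -> dp [-15.8   2.7 246.5] roll 0.155 in rows: min 6
```

```bash
python3 -m crank '[{"dp":[-2,0,25],"roll":0.02,"gripper":255},{"dp":[-4,0,60],"roll":0.05,"gripper":255},{"dp":[-7,0,100],"roll":0.09,"gripper":255},{"dp":[-10,0,140],"roll":0.12,"gripper":255},{"dp":[-13,0,180],"roll":0.155,"gripper":255},{"dp":[-15,2,215],"roll":0.155,"gripper":255},{"dp":[-16,2.5,238],"roll":0.155,"gripper":255},{"dp":[-16,2.5,246.5],"roll":0.155,"gripper":255},{"dp":[-16,2.5,246.5],"roll":0.155,"gripper":255},{"dp":[-16,2.5,246.5],"roll":0.155,"gripper":255}]'
python3 - <<'E'
from look import *
to(520.3,-267.5,205,np.pi/2-.057)
w=eyes.capture("wrist"); np.save("wn.npy",w,allow_pickle=True); P,_,_=pose()
im=cv2.cvtColor(w["color"],cv2.COLOR_RGB2BGR)
cv2.polylines(im,[np.int32(hull(w,box(P[0],P[1],-.057,100,44,P[2]-1.5,P[2]-1.5)))],True,(0,0,255),1)
cv2.polylines(im,[np.int32(hull(w,box(520,-268,-.057,190,120,100,100)))],True,(0,255,0),1)
cv2.polylines(im,[np.int32(hull(w,box(520,-268,-.057,160.9,91.8,100,100)))],True,(255,255,0),1); cv2.imwrite("pics/wn_o.png",im)
E
```

```text
time_s: 5.88
eef_pos: [519.4, -266.7, 200.0]
ee_rot: [-0.021, 0.019, 0.708, -0.706]
force: [0.1, 0.9, -7.8]
grip_width: 0.499
at [ 519.4 -266.7  200. ] jaw yaw -1.628 t 5.88 F [ 0.1  0.9 -7.8] g 0.499 j6 0.95
  -> dp [-1.  -5.   0.8] roll -0.001 in rows: min 1
```

View pics/wn_o.png

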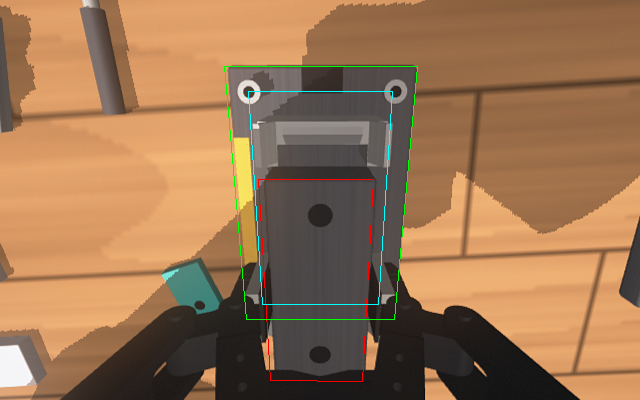

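Picture 6 (wrist, block above the nest): the shoe bolts at (249,92) and (396,92) are about 1 px right of the model. The held block (263–375, 179–381) shows the same small rightward bias, so the shoe centre is about (520.2, −268). I lower the block.

```bash
python3 -m crank '[{"dp":[-1,10,1.3],"roll":0,"gripper":255},{"dp":[-1,25,1.3],"roll":0,"gripper":255},{"dp":[-1,40,1.3],"roll":0,"gripper":255},{"dp":[-1,52,1.3],"roll":0,"gripper":255},{"dp":[-1,60,1.3],"roll":0,"gripper":255},{"dp":[-1,66,1.3],"roll":0,"gripper":255},{"dp":[-1,68,1.3],"roll":0,"gripper":255},{"dp":[-1,68,1.3],"roll":0,"gripper":255}]'
python3 - <<'E'
from look import *
to(520.2,-268,125.5,np.pi/2-.057)
E
```

```text
time_s: 6.6
eef_pos: [520.9, -268.5, 133.5]
ee_rot: [-0.02, 0.02, 0.707, -0.707]
force: [0.1, -0.1, -9.3]
grip_width: 0.494
at [ 520.9 -268.5  133.5] jaw yaw -1.628 t 6.6 F [ 0.1 -0.1 -9.3] g 0.494 j6 0.95
  -> dp [ 0.7  8.  -0.5] roll 0.0 in rows: min 1
```

```bash
python3 -m crank '[{"dp":[0.5,2,-0.4],"roll":0,"gripper":255},{"dp":[0.5,4,-0.4],"roll":0,"gripper":255},{"dp":[0.5,5.5,-0.4],"roll":0,"gripper":255},{"dp":[0.5,6.5,-0.4],"roll":0,"gripper":255},{"dp":[0.5,7.2,-0.4],"roll":0,"gripper":255},{"dp":[0.5,7.6,-0.4],"roll":0,"gripper":255},{"dp":[0.5,7.6,-0.4],"roll":0,"gripper":255}]'
```

```text
time_s: 7.18
eef_pos: [520.4, -268.4, 126.1]
ee_rot: [0.02, -0.02, -0.707, 0.707]
force: [-0.3, 0.2, -8.9]
grip_width: 0.498
```

```bash
python3 -m crank '[{"dp":[0,0.4,0],"roll":0,"gripper":255},{"dp":[0,0.8,0],"roll":0,"gripper":255},{"dp":[0,1.2,0],"roll":0,"gripper":255},{"dp":[0,1.2,0],"roll":0,"gripper":255}]'
```

```text
time_s: 7.52
eef_pos: [520.4, -268.4, 125.6]
ee_rot: [0.02, -0.02, -0.707, 0.707]
force: [-3.1, 1.9, -2.0]
grip_width: 0.498
```

```bash
python3 -m crank '[{"dp":[0,0,0],"roll":0,"gripper":90},{"dp":[0,0,0],"roll":0,"gripper":70},{"dp":[0,0,0],"roll":0,"gripper":60},{"dp":[0,0,0],"roll":0,"gripper":60},{"dp":[0,-3,0],"roll":0,"gripper":60},{"dp":[0,-10,0],"roll":0,"gripper":60},{"dp":[0,-40,0],"roll":0,"gripper":60},{"dp":[0,-80,0],"roll":0,"gripper":60},{"dp":[0,-120,0],"roll":0,"gripper":60},{"dp":[0,-120,0],"roll":0,"gripper":60}]'
python3 - <<'E'
from look import *
w=eyes.capture("wrist");np.save("wn2.npy",w,allow_pickle=True)
im=cv2.cvtColor(w["color"],cv2.COLOR_RGB2BGR)
cv2.polylines(im,[np.int32(hull(w,box(520.2,-268.3,-.057,100,44,124,124)))],True,(0,0,255),1); cv2.imwrite("pics/wn2_o.png",im)
to(468.4,118,80,np.pi/2+.084)
E
```

```text
time_s: 8.35
eef_pos: [522.3, -269.7, 253.9]
ee_rot: [0.016, -0.024, -0.704, 0.71]
force: [0.4, -0.3, 1.3]
grip_width: 0.763
at [ 521.5 -269.2  250. ] jaw yaw -1.628 t 8.4 F [-1.2  0.3 -0.9] g 0.765 j6 0.95
  -> dp [  76.4  167.4 -384.4] roll -0.141 in rows: min 11
```

View pics/wn2_o.png

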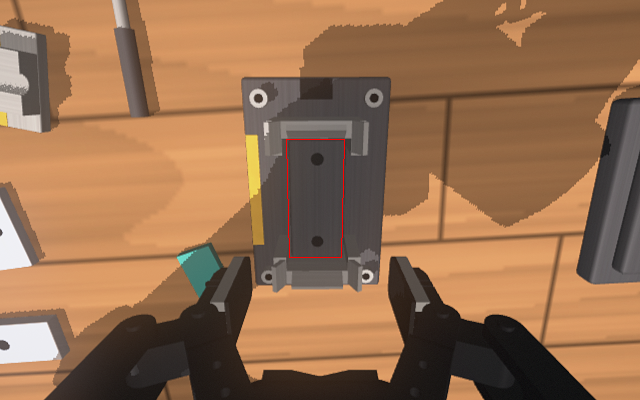

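Picture 7: the sow block is seated; its top (288–344, 140–257) lies on the z = 124 outline, evenly between the guides. Next is the packing plate.

```bash
python3 -m crank '[{"dp":[76,130,-384],"roll":-0.141,"gripper":0},{"dp":[76,130,-384],"roll":-0.141,"gripper":0},{"dp":[76,130,-384],"roll":-0.141,"gripper":0},{"dp":[76,130,-384],"roll":-0.141,"gripper":0},{"dp":[76,130,-384],"roll":-0.141,"gripper":0},{"dp":[76,130,-384],"roll":-0.141,"gripper":0},{"dp":[76,130,-384],"roll":-0.141,"gripper":0},{"dp":[76,130,-384],"roll":-0.141,"gripper":0},{"dp":[76,130,-384],"roll":-0.141,"gripper":0},{"dp":[76,130,-384],"roll":-0.141,"gripper":0}]'
python3 - <<'E'
from look import *
to(468.4,117.7,80,np.pi/2+.084)
E
```

```text
time_s: 9.23
eef_pos: [465.3, 121.4, 114.0]
ee_rot: [0.029, -0.03, 0.707, -0.706]
force: [0.3, 0.0, -0.3]
grip_width: 0.998
at [465.3 121.4 114. ] jaw yaw -1.487 t 9.23 F [ 0.3  0.  -0.3] g 0.998 j6 1.5
  -> dp [-2.8 34.   4. ] roll 0.0 in rows: min 1
```

```bash
python3 -m crank '[{"dp":[-1,15,2],"roll":0,"gripper":0},{"dp":[-1,30,2],"roll":0,"gripper":0},{"dp":[-1,34,2],"roll":0,"gripper":0},{"dp":[-1,34,2],"roll":0,"gripper":0}]'
python3 - <<'E'
from look import *
w=eyes.capture("wrist")
m=matter(w,(230,410,100,330)); 
from collections import Counter
n,lab,st,ce=cv2.connectedComponentsWithStats((cv2.cvtColor(w["color"],cv2.COLOR_RGB2GRAY)>165).astype(np.uint8)*m.astype(np.uint8))
i=1+st[1:,4].argmax(); c=max(cv2.findContours((lab==i).astype(np.uint8),0,2)[0],key=cv2.contourArea); r=cv2.minAreaRect(c); print(st[i],r)
q=np.array([onz(w,*a,12)[:2] for a in cv2.boxPoints(r)]); print(q.round(1).tolist(),q.mean(0).round(1)); print(np.linalg.norm(q[0]-q[1]),np.linalg.norm(q[1]-q[2]),[np.arctan2(*(q[a]-q[b])[::-1]).round(3) for a,b in((0,1),(1,2))])
to(468.4,117.7,24.5,np.pi/2+.084)
E
```

```text
time_s: 9.57
eef_pos: [466.9, 117.4, 80.0]
ee_rot: [0.029, -0.031, 0.707, -0.706]
force: [-0.1, 0.2, -1.5]
grip_width: 0.997
[ 281  146   74  148 8543] ((319.4641418457031, 219.83010864257812), (148.82054138183594, 71.2203369140625), 87.54597473144531)
[[516.0, 143.0], [521.2, 102.5], [422.6, 86.7], [416.2, 134.2]] [469.  116.6]
40.820386551775414 99.84524190776796 [np.float64(1.698), np.float64(0.159)]
at [467.5 117.2  80.9] jaw yaw -1.487 t 9.62 F [-0.  -0.7  0.2] g 1.004 j6 1.49
  -> dp [-1.  56.4 -0.4] roll -0.001 in rows: min 2
```

```bash
python3 -m crank '[{"dp":[-1.2,20,-0.2],"roll":0,"gripper":0},{"dp":[-1.2,38,-0.2],"roll":0,"gripper":0},{"dp":[-1.2,50,-0.2],"roll":0,"gripper":0},{"dp":[-1.2,56.5,-0.2],"roll":0,"gripper":0},{"dp":[-1.2,56.5,-0.2],"roll":0,"gripper":255},{"dp":[-1.2,56.5,-0.2],"roll":0,"gripper":255},{"dp":[-1.2,56.5,-0.2],"roll":0,"gripper":255},{"dp":[-1.2,56.5,-0.2],"roll":0,"gripper":255},{"dp":[-1.2,56.5,-0.2],"roll":0,"gripper":255},{"dp":[-1.2,56.5,-0.2],"roll":0,"gripper":255}]' 60
python3 -m crank '[{"dp":[0,0,0],"roll":0,"gripper":255},{"dp":[0,0,0],"roll":0,"gripper":255},{"dp":[0,-15,0],"roll":0,"gripper":255},{"dp":[0,-40,0],"roll":0,"gripper":255},{"dp":[0,-75,0],"roll":0,"gripper":255},{"dp":[0,-115,0],"roll":0,"gripper":255},{"dp":[0,-155,0],"roll":0,"gripper":255},{"dp":[0,-175,0],"roll":0,"gripper":255},{"dp":[0,-185,0],"roll":0,"gripper":255}]'
python3 - <<'E'
from look import *
to(520.2,-268.2,210,np.pi/2-.057)
E
```

```text
time_s: 10.45
eef_pos: [469.5, 117.7, 25.8]
ee_rot: [-0.03, 0.029, -0.706, 0.707]
force: [-2.3, -0.7, 8.3]
grip_width: 0.492
time_s: 11.2
eef_pos: [469.5, 117.8, 212.9]
ee_rot: [-0.032, 0.028, -0.706, 0.707]
force: [0.2, 0.1, -5.1]
grip_width: 0.496
at [469.5 117.8 212.9] jaw yaw -1.487 t 11.2 F [ 0.2  0.1 -5.1] g 0.496 j6 1.49
  -> dp [-18.2   3.1 388.9] roll 0.141 in rows: min 10
```

```bash
python3 -m crank '[{"dp":[-1,0,25],"roll":0.02,"gripper":255},{"dp":[-2,0,60],"roll":0.05,"gripper":255},{"dp":[-5,0,100],"roll":0.08,"gripper":255},{"dp":[-8,0,140],"roll":0.1,"gripper":255},{"dp":[-10,0,180],"roll":0.12,"gripper":255},{"dp":[-12,0,220],"roll":0.141,"gripper":255},{"dp":[-14,0,260],"roll":0.141,"gripper":255},{"dp":[-16,0,300],"roll":0.141,"gripper":255},{"dp":[-18,0,335],"roll":0.141,"gripper":255},{"dp":[-18.5,0,365],"roll":0.141,"gripper":255}]'
python3 - <<'E'
from look import *
to(520.7,-268.2,205,np.pi/2-.057)
E
```

```text
time_s: 12.03
eef_pos: [517.2, -246.7, 207.9]
ee_rot: [-0.021, 0.02, 0.707, -0.706]
force: [0.9, 0.3, -3.5]
grip_width: 0.493
at [ 517.2 -246.7  207.9] jaw yaw -1.629 t 12.03 F [ 0.9  0.3 -3.5] g 0.493 j6 0.98
  -> dp [-4.7  2.9 21.2] roll -0.001 in rows: min 1
```

```bash
python3 -m crank '[{"dp":[-3,1,14],"roll":0,"gripper":255},{"dp":[-4.5,3,21],"roll":0,"gripper":255},{"dp":[-4.5,3,21],"roll":0,"gripper":255},{"dp":[-4.5,3,21],"roll":0,"gripper":255},{"dp":[-4.5,15,21],"roll":0,"gripper":255},{"dp":[-4.5,28,21],"roll":0,"gripper":255},{"dp":[-4.5,40,21],"roll":0,"gripper":255},{"dp":[-4.5,48,21],"roll":0,"gripper":255},{"dp":[-4.5,52,21],"roll":0,"gripper":255},{"dp":[-4.5,52,21],"roll":0,"gripper":255}]'
python3 - <<'E'
from look import *
to(520.7,-268.2,150,np.pi/2-.057)
E
```

```text
time_s: 12.87
eef_pos: [521.3, -265.5, 157.4]
ee_rot: [0.02, -0.02, -0.706, 0.708]
force: [0.5, -8.5, -7.8]
grip_width: 0.495
at [ 521.3 -265.5  157.4] jaw yaw -1.627 t 12.87 F [ 0.5 -8.5 -7.8] g 0.495 j6 0.96
  -> dp [0.4 7.4 2.7] roll 0.001 in rows: min 1
```

```bash
python3 -m crank '[{"dp":[0.4,0,1.5],"roll":0,"gripper":255},{"dp":[0.4,0,2.7],"roll":0,"gripper":255},{"dp":[0.4,2,2.7],"roll":0,"gripper":255},{"dp":[0.4,4,2.7],"roll":0,"gripper":255},{"dp":[0.4,5,2.7],"roll":0,"gripper":255},{"dp":[0.4,5,2.7],"roll":0,"gripper":255}]'
python3 - <<'E'
from look import *
to(520.7,-268.2,150,np.pi/2-.057)
E
```

```text
time_s: 13.37
eef_pos: [520.4, -267.9, 152.0]
ee_rot: [-0.02, 0.02, 0.707, -0.707]
force: [-0.4, 0.2, -4.5]
grip_width: 0.488
at [ 520.4 -267.9  152. ] jaw yaw -1.628 t 13.37 F [-0.4  0.2 -4.5] g 0.488 j6 0.95
  -> dp [-0.3  2.   0.3] roll 0.0 in rows: min 1
```

```bash
python3 -m crank '[{"dp":[0,0.7,0.3],"roll":0,"gripper":255},{"dp":[0,1.3,0.3],"roll":0,"gripper":255},{"dp":[0,1.8,0.3],"roll":0,"gripper":255},{"dp":[0,2.1,0.3],"roll":0,"gripper":255},{"dp":[0,2.1,0.3],"roll":0,"gripper":255}]'
```

```text
time_s: 13.78
eef_pos: [520.5, -268.6, 150.3]
ee_rot: [-0.02, 0.02, 0.707, -0.707]
force: [-0.3, 0.6, -3.9]
grip_width: 0.488
```

```bash
python3 -m crank '[{"dp":[0,0.4,0],"roll":0,"gripper":255},{"dp":[0,0.8,0],"roll":0,"gripper":255},{"dp":[0,0.8,0],"roll":0,"gripper":255}]'
```

```text
time_s: 14.03
eef_pos: [520.6, -268.7, 149.9]
ee_rot: [0.02, -0.02, -0.707, 0.707]
force: [-1.0, 1.2, -1.5]
grip_width: 0.489
```

```bash
python3 -m crank '[{"dp":[0,0.4,0],"roll":0,"gripper":255},{"dp":[0,0.4,0],"roll":0,"gripper":90},{"dp":[0,0.4,0],"roll":0,"gripper":70},{"dp":[0,0.4,0],"roll":0,"gripper":60},{"dp":[0,0.4,0],"roll":0,"gripper":60},{"dp":[0,-3,0],"roll":0,"gripper":60},{"dp":[0,-10,0],"roll":0,"gripper":60},{"dp":[0,-40,0],"roll":0,"gripper":60},{"dp":[0,-80,0],"roll":0,"gripper":60},{"dp":[0,-100,0],"roll":0,"gripper":60}]'
python3 - <<'E'
from look import *
w=eyes.capture("wrist");np.save("wn3.npy",w,allow_pickle=True)
m=(cv2.cvtColor(w["color"],cv2.COLOR_RGB2GRAY)>125); h=hull(w,box(520.4,-268.4,-.057,100,44,136,136)).reshape(-1,2)
x0,y0=h.min(0).astype(int)-6; x1,y1=h.max(0).astype(int)+6
print(h.round().tolist(), fit([(w,m&matter(w,(x0,x1,y0,y1)))],(520.4,-268.4,-.057),(100,44,136,136)))
im=cv2.cvtColor(w["color"],cv2.COLOR_RGB2BGR); cv2.polylines(im,[np.int32(h)],True,(0,0,255),1)
cv2.imwrite("pics/wn3_o.png",cv2.resize(im[60:330,200:440],None,fx=2,fy=2))
to(634,36,120,np.pi/2-.256)
E
```

```text
time_s: 14.87
eef_pos: [521.2, -269.1, 254.6]
ee_rot: [0.019, -0.022, -0.706, 0.708]
force: [0.4, 0.5, 0.9]
grip_width: 0.759
[[347.0, 139.0], [344.0, 262.0], [290.0, 262.0], [287.0, 139.0]] (array([ 5.20067552e+02, -2.69263761e+02, -5.73222137e-02]), np.float64(416.3764705882353))
at [ 521.9 -269.6  257.5] jaw yaw -1.628 t 14.92 F [ 0.5 -0.6  3.9] g 0.764 j6 0.95
  -> dp [ -93.3  136.4 -312.4] roll 0.199 in rows: min 9
```

View pics/wn3_o.png

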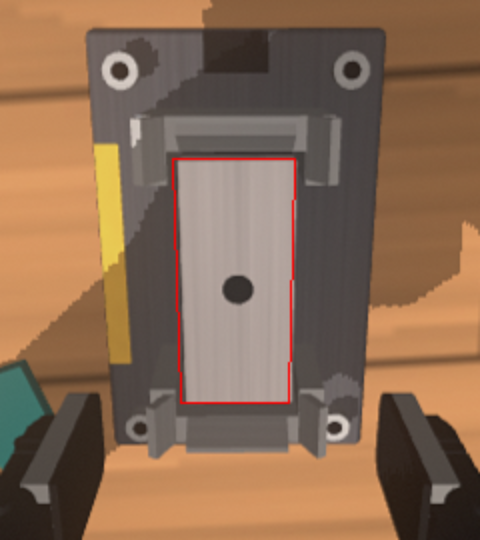

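Picture 8 (crop): the plate is seated, with its outline at z = 136 matching (175–295, 157–403) and lying between the guides. Next is the swage die.

```bash
python3 -m crank '[{"dp":[-93,136,-312],"roll":0.199,"gripper":0},{"dp":[-93,136,-312],"roll":0.199,"gripper":0},{"dp":[-93,136,-312],"roll":0.199,"gripper":0},{"dp":[-93,136,-312],"roll":0.199,"gripper":0},{"dp":[-93,136,-312],"roll":0.199,"gripper":0},{"dp":[-93,136,-312],"roll":0.199,"gripper":0},{"dp":[-93,136,-312],"roll":0.199,"gripper":0},{"dp":[-93,136,-312],"roll":0.199,"gripper":0},{"dp":[-93,136,-312],"roll":0.199,"gripper":0},{"dp":[-93,136,-312],"roll":0.199,"gripper":0}]'
python3 -m crank '[{"dp":[0,0,0],"roll":0,"gripper":0}]'
python3 - <<'E'
from look import *
to(634.2,35.8,100,np.pi/2-.256)
w=eyes.capture("wrist")
im=cv2.cvtColor(w["color"],cv2.COLOR_RGB2BGR)
for d in ((60,44,36,36),(100,44,14,14)): cv2.polylines(im,[np.int32(hull(w,box(634.2,35.8,-.256,*d)))],True,(0,0,255),1)
cv2.imwrite("pics/wd_o.png",im)
for l in("patch","swage_die"): print(l,models.spot_point(w,l)[:2])
print(proj(w,[634.2,35.8,0]))
E
```

```text
time_s: 15.75
eef_pos: [631.0, 41.6, 111.5]
ee_rot: [-0.09, 0.088, 0.702, -0.701]
force: [0.3, -0.4, 0.1]
grip_width: 1.004
time_s: 15.83
eef_pos: [631.2, 38.2, 113.4]
ee_rot: [0.09, -0.09, -0.701, 0.701]
force: [0.0, -0.4, 0.4]
grip_width: 0.998
at [631.2  38.2 113.4] jaw yaw -1.825 t 15.83 F [ 0.  -0.4  0.4] g 0.998 j6 1.7
  -> dp [-3.5 13.4  1.6] roll 0.002 in rows: min 1
patch []
swage_die []
[np.float64(320.48310794011826), np.float64(200.55829666161893)]
```

View pics/wd_o.png

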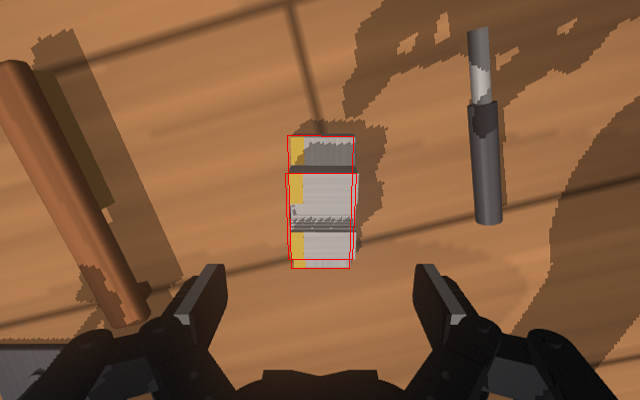

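Picture 9: the die outlines match within 2 px, with the yellow edge on the left (+y) side. I descend and grip.

```bash
python3 -m crank '[{"dp":[-2,20,1],"roll":0,"gripper":0},{"dp":[-3.5,45,2],"roll":0,"gripper":0},{"dp":[-3.5,68,2],"roll":0,"gripper":0},{"dp":[-3.5,82,2],"roll":0,"gripper":0},{"dp":[-3.5,87.5,2],"roll":0,"gripper":0},{"dp":[-3.5,87.5,2],"roll":0,"gripper":255},{"dp":[-3.5,87.5,2],"roll":0,"gripper":255},{"dp":[-3.5,87.5,2],"roll":0,"gripper":255},{"dp":[-3.5,87.5,2],"roll":0,"gripper":255},{"dp":[-3.5,87.5,2],"roll":0,"gripper":255}]' 80
python3 -m crank '[{"dp":[0,0,0],"roll":0,"gripper":255},{"dp":[0,0,0],"roll":0,"gripper":255},{"dp":[0,0,0],"roll":0,"gripper":255}]'
python3 -m crank '[{"dp":[0,-15,0],"roll":0,"gripper":255},{"dp":[0,-40,0],"roll":0,"gripper":255},{"dp":[0,-75,0],"roll":0,"gripper":255},{"dp":[0,-115,0],"roll":0,"gripper":255},{"dp":[0,-155,0],"roll":0,"gripper":255},{"dp":[0,-180,0],"roll":0,"gripper":255},{"dp":[0,-190,0],"roll":0,"gripper":255},{"dp":[0,-190,0],"roll":0,"gripper":255}]'
python3 - <<'E'
from look import *
to(520.5,-268.4,218,np.pi/2-.057)
E
```

```text
time_s: 16.82
eef_pos: [635.1, 34.6, 28.1]
ee_rot: [-0.089, 0.092, 0.701, -0.701]
force: [0.5, 0.5, 7.3]
grip_width: 0.498
time_s: 17.07
eef_pos: [635.1, 34.6, 28.1]
ee_rot: [0.089, -0.091, -0.701, 0.701]
force: [-0.6, -0.5, 7.1]
grip_width: 0.497
time_s: 17.73
eef_pos: [634.4, 34.7, 217.5]
ee_rot: [0.089, -0.091, -0.701, 0.701]
force: [0.2, 0.5, -10.1]
grip_width: 0.493
at [634.4  34.7 217.5] jaw yaw -1.827 t 17.73 F [  0.2   0.5 -10.1] g 0.493 j6 1.7
  -> dp [ 33.4  -0.7 322.1] roll -0.199 in rows: min 8
```

```bash
python3 -m crank '[{"dp":[2,0,25],"roll":-0.02,"gripper":255},{"dp":[6,0,60],"roll":-0.05,"gripper":255},{"dp":[10,0,100],"roll":-0.08,"gripper":255},{"dp":[15,0,140],"roll":-0.11,"gripper":255},{"dp":[20,0,180],"roll":-0.14,"gripper":255},{"dp":[24,0,220],"roll":-0.17,"gripper":255},{"dp":[28,0,260],"roll":-0.199,"gripper":255},{"dp":[31,0,293],"roll":-0.199,"gripper":255},{"dp":[33,0,315],"roll":-0.199,"gripper":255},{"dp":[33,0,322],"roll":-0.199,"gripper":255}]'
python3 -m crank '[{"dp":[0,0,0],"roll":0,"gripper":255},{"dp":[0,0,0],"roll":0,"gripper":255}]'
python3 - <<'E'
from look import *
to(520.7,-268.4,172,np.pi/2-.057)
E
```

```text
time_s: 18.57
eef_pos: [518.2, -271.1, 212.7]
ee_rot: [-0.023, 0.02, 0.708, -0.706]
force: [-0.6, -0.7, -10.3]
grip_width: 0.496
time_s: 18.73
eef_pos: [520.1, -267.6, 213.8]
ee_rot: [-0.021, 0.019, 0.708, -0.706]
force: [0.5, 0.1, -9.7]
grip_width: 0.499
at [ 520.1 -267.6  213.8] jaw yaw -1.628 t 18.73 F [ 0.5  0.1 -9.7] g 0.499 j6 0.95
  -> dp [-0.8 41.8  0.8] roll -0.001 in rows: min 2
```

```bash
python3 -m crank '[{"dp":[-0.7,10,0.8],"roll":0,"gripper":255},{"dp":[-0.7,20,0.8],"roll":0,"gripper":255},{"dp":[-0.7,30,0.8],"roll":0,"gripper":255},{"dp":[-0.7,37,0.8],"roll":0,"gripper":255},{"dp":[-0.7,41,0.8],"roll":0,"gripper":255},{"dp":[-0.7,43,0.8],"roll":0,"gripper":255},{"dp":[-0.7,43,0.8],"roll":0,"gripper":255}]'
python3 - <<'E'
from look import *
to(520.7,-268.4,164,np.pi/2-.057)
E
```

```text
time_s: 19.32
eef_pos: [521.2, -269.1, 172.6]
ee_rot: [-0.02, 0.02, 0.707, -0.707]
force: [0.3, -0.3, -9.6]
grip_width: 0.494
at [ 521.2 -269.1  172.6] jaw yaw -1.628 t 19.32 F [ 0.3 -0.3 -9.6] g 0.494 j6 0.95
  -> dp [ 0.5  8.6 -0.7] roll -0.0 in rows: min 1
```

```bash
python3 -m crank '[{"dp":[0.4,2,-0.5],"roll":0,"gripper":255},{"dp":[0.4,4,-0.5],"roll":0,"gripper":255},{"dp":[0.4,5.5,-0.5],"roll":0,"gripper":255},{"dp":[0.4,6.5,-0.5],"roll":0,"gripper":255},{"dp":[0.4,7.4,-0.5],"roll":0,"gripper":255},{"dp":[0.4,8,-0.5],"roll":0,"gripper":255},{"dp":[0.4,8,-0.5],"roll":0,"gripper":255}]'
```

```text
time_s: 19.9
eef_pos: [520.8, -268.7, 165.0]
ee_rot: [-0.02, 0.02, 0.707, -0.707]
force: [1.0, -0.4, -9.2]
grip_width: 0.498
```

```bash
python3 -m crank '[{"dp":[0,0.5,0],"roll":0,"gripper":255},{"dp":[0,1,0],"roll":0,"gripper":255},{"dp":[0,1,0],"roll":0,"gripper":255},{"dp":[0,1,0],"roll":0,"gripper":255}]'
```

```text
time_s: 20.23
eef_pos: [520.9, -268.8, 164.2]
ee_rot: [0.02, -0.02, -0.707, 0.707]
force: [-0.5, -0.5, -8.9]
grip_width: 0.502
```

```bash
python3 -m crank '[{"dp":[0,0.5,0],"roll":0,"gripper":255},{"dp":[0,1,0],"roll":0,"gripper":255},{"dp":[0,1,0],"roll":0,"gripper":255}]'
```

```text
time_s: 20.48
eef_pos: [520.9, -268.8, 164.1]
ee_rot: [0.02, -0.02, -0.707, 0.707]
force: [-4.8, 3.0, 2.9]
grip_width: 0.498
```

```bash
python3 -m crank '[{"dp":[0,0,0],"roll":0,"gripper":90},{"dp":[0,0,0],"roll":0,"gripper":70},{"dp":[0,0,0],"roll":0,"gripper":60},{"dp":[0,0,0],"roll":0,"gripper":60},{"dp":[0,-3,0],"roll":0,"gripper":60},{"dp":[0,-10,0],"roll":0,"gripper":60},{"dp":[0,-40,0],"roll":0,"gripper":60},{"dp":[0,-80,0],"roll":0,"gripper":60},{"dp":[0,-110,0],"roll":0,"gripper":60},{"dp":[0,-110,0],"roll":0,"gripper":60}]'
python3 - <<'E'
from look import *
w=eyes.capture("wrist");np.save("wn4.npy",w,allow_pickle=True)
im=cv2.cvtColor(w["color"],cv2.COLOR_RGB2BGR)
for d in ((60,44,172,172),(100,44,150,150)): cv2.polylines(im,[np.int32(hull(w,box(520.2,-268.7,-.057,*d)))],True,(0,0,255),1)
a=cv2.resize(im[60:330,200:440],None,fx=1.6,fy=1.6)
T=np.load("top.npy",allow_pickle=True).item(); t=cv2.cvtColor(T["color"],cv2.COLOR_RGB2BGR)
h=cv2.cvtColor(T["color"],cv2.COLOR_RGB2HSV).astype(int); roi=np.zeros(h.shape[:2],bool); roi[170:260,155:235]=1
m=(h[...,1]>190)&(h[...,2]>60)&(h[...,0]<16)&roi; print(m.sum())
v,f=fit([(T,m)],(478,340,-.25),(150,42,130,167)); print("thermo",v,f)
cv2.polylines(t,[np.int32(hull(T,box(*v,150,42,167,167)))],True,(255,0,0),1)
t[m]=t[m]//2
b=cv2.resize(t[160:270,145:240],None,fx=4,fy=4)[:432]; a=a[:432]
H=max(a.shape[0],b.shape[0]); cv2.imwrite("pics/cmp.png",np.hstack([np.pad(x,((0,H-x.shape[0]),(0,0),(0,0))) for x in (a,b)]))
to(470,340,340,np.pi/2-.25)
E
```

```text
time_s: 21.32
eef_pos: [522.2, -269.7, 280.6]
ee_rot: [0.017, -0.024, -0.704, 0.709]
force: [-0.0, 0.0, 0.0]
grip_width: 0.766
1590
thermo [ 4.80026537e+02  3.33472257e+02 -2.57398777e-01] 322.7019607843137
at [ 521.7 -269.3  277.1] jaw yaw -1.628 t 21.37 F [ 0.4 -0.9 -0.1] g 0.767 j6 0.95
  -> dp [  86.   -66.1 -605.1] roll 0.193 in rows: min 15
```

View pics/cmp.png

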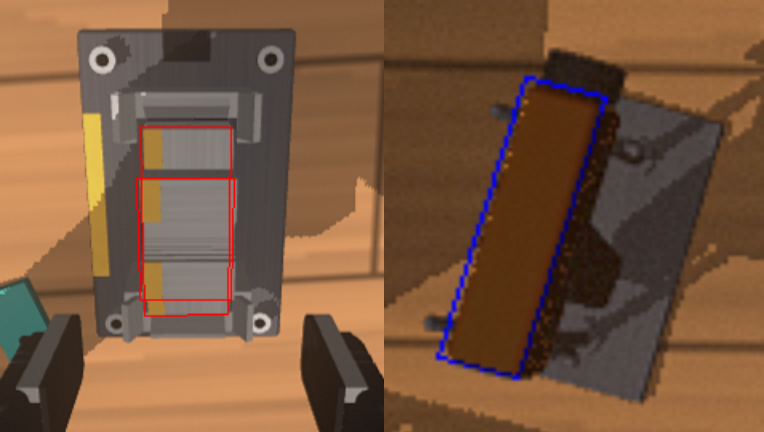

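Picture 10: the die is seated; its outlines at z = 172 and 150 match and the yellow edge is on the stripe side. The thermometer top fit is 1–2 px too far left. I move over it and refine with the wrist camera.

```bash
python3 -m crank '[{"dp":[86,-66,-605],"roll":0.193,"gripper":0},{"dp":[86,-66,-605],"roll":0.193,"gripper":0},{"dp":[86,-66,-605],"roll":0.193,"gripper":0},{"dp":[86,-66,-605],"roll":0.193,"gripper":0},{"dp":[86,-66,-605],"roll":0.193,"gripper":0},{"dp":[86,-66,-605],"roll":0.193,"gripper":0},{"dp":[86,-66,-605],"roll":0.193,"gripper":0},{"dp":[86,-66,-605],"roll":0.193,"gripper":0},{"dp":[86,-66,-605],"roll":0.193,"gripper":0},{"dp":[86,-66,-605],"roll":0.193,"gripper":0}]'
python3 - <<'E'
from look import *
to(470,335,340,np.pi/2-.257)
E
```

```text
time_s: 22.2
eef_pos: [485.3, 146.0, 317.6]
ee_rot: [0.089, -0.088, -0.702, 0.702]
force: [0.1, 0.5, -0.8]
grip_width: 1.0
at [485.3 146.  317.6] jaw yaw -1.821 t 22.2 F [ 0.1  0.5 -0.8] g 1.0 j6 1.88
  -> dp [  61.6  -22.4 -179.3] roll 0.007 in rows: min 5
```

The last joint would pass its range at the aim with this grasp (j6 about 3.1), so I flip the jaws by half a turn on the way.

```bash
python3 -m crank '[{"dp":[61,-22,-179],"roll":-1.2,"gripper":0},{"dp":[61,-22,-179],"roll":-1.2,"gripper":0},{"dp":[61,-22,-179],"roll":-1.2,"gripper":0},{"dp":[61,-22,-179],"roll":-1.2,"gripper":0},{"dp":[61,-22,-179],"roll":-1.2,"gripper":0},{"dp":[61,-22,-179],"roll":-1.2,"gripper":0},{"dp":[61,-22,-179],"roll":-1.2,"gripper":0},{"dp":[61,-22,-179],"roll":-1.2,"gripper":0},{"dp":[61,-22,-179],"roll":-1.2,"gripper":0},{"dp":[61,-22,-179],"roll":-1.2,"gripper":0}]'
python3 -m crank '[{"dp":[0,0,0],"roll":-1.2,"gripper":0},{"dp":[0,0,0],"roll":-1.2,"gripper":0},{"dp":[0,0,0],"roll":-1.2,"gripper":0},{"dp":[0,0,0],"roll":-1.2,"gripper":0},{"dp":[0,0,0],"roll":-1.2,"gripper":0},{"dp":[0,0,0],"roll":-1.2,"gripper":0},{"dp":[0,0,0],"roll":-1.2,"gripper":0},{"dp":[0,0,0],"roll":-1.2,"gripper":0},{"dp":[0,0,0],"roll":-1.2,"gripper":0},{"dp":[0,0,0],"roll":-1.2,"gripper":0}]'
python3 - <<'E'
from look import *
to(475,330,340,np.pi/2-.257)
E
```

```text
time_s: 23.03
eef_pos: [471.1, 332.6, 339.0]
ee_rot: [0.325, -0.326, 0.628, -0.628]
force: [-0.1, 0.6, -0.0]
grip_width: 0.995
time_s: 23.87
eef_pos: [471.2, 332.5, 339.1]
ee_rot: [-0.623, 0.623, -0.335, 0.334]
force: [0.0, -0.7, 0.7]
grip_width: 0.999
at [471.2 332.5 339.1] jaw yaw 0.585 t 23.87 F [ 0.  -0.7  0.7] g 0.999 j6 -0.17
  -> dp [ 4.2 -0.9  1.8] roll -0.728 in rows: min 6
```

```bash
python3 -m crank '[{"dp":[4,-1,2],"roll":-0.728,"gripper":0},{"dp":[4,-1,2],"roll":-0.728,"gripper":0},{"dp":[4,-1,2],"roll":-0.728,"gripper":0},{"dp":[4,-1,2],"roll":-0.728,"gripper":0},{"dp":[4,-1,2],"roll":-0.728,"gripper":0},{"dp":[4,-1,2],"roll":-0.728,"gripper":0},{"dp":[4,-1,2],"roll":-0.728,"gripper":0},{"dp":[4,-1,2],"roll":-0.728,"gripper":0}]'
python3 - <<'E'
from look import *
to(475,330,340,np.pi/2-.257)
w=eyes.capture("wrist");np.save("wt.npy",w,allow_pickle=True)
h=cv2.cvtColor(w["color"],cv2.COLOR_RGB2HSV).astype(int)
hh=hull(w,box(480,331,-.257,150,42,123,167)).reshape(-1,2); x0,y0=hh.min(0).astype(int)-12; x1,y1=hh.max(0).astype(int)+12
roi=np.zeros(h.shape[:2],bool); roi[max(y0,0):y1,max(x0,0):x1]=1
m=(h[...,1]>190)&(h[...,0]<16)&roi; print(m.sum(),(x0,x1,y0,y1))
ys,xs=np.where(m); print("H,S,V of mask",np.median(h[m],axis=0))
v,f=fit([(w,m)],(480,331,-.257),(150,42,130,167)); print("thermo",v,f)
for l in("thermometer","lens","rest"): 
    for d in models.spot_point(w,l)[:1]: print(l,d,onz(w,*d["centre"],0 if l=="rest" else 145).round(1))
im=cv2.cvtColor(w["color"],cv2.COLOR_RGB2BGR); cv2.polylines(im,[np.int32(hull(w,box(*v,150,42,167,167)))],True,(255,0,0),1)
cv2.polylines(im,[np.int32(hull(w,box(*v,180,90,8,8)))],True,(0,255,0),1)
cv2.imwrite("pics/wt_o.png",im)
E
```

```text
time_s: 24.53
eef_pos: [475.1, 330.3, 340.3]
ee_rot: [-0.701, 0.701, -0.094, 0.094]
force: [-0.2, -0.2, 0.4]
grip_width: 0.998
at [475.1 330.3 340.3] jaw yaw 1.304 t 24.53 F [-0.2 -0.2  0.4] g 0.998 j6 -0.9
  -> dp [-0.   0.3 -0.3] roll -0.01 in rows: min 1
353 (np.int64(285), np.int64(358), np.int64(89), np.int64(271))
H,S,V of mask [ 10. 192. 195.]
thermo [8.61914037e+02 2.99416095e+02 4.90205075e-01] 353.0
thermometer {'centre': [324.4, 181.1], 'confidence': 0.89} [480.2 332.7 145. ]
lens {'centre': [328.2, 267.0], 'confidence': 0.85} [575.1 311.6 145. ]
```

View pics/wt_o.png

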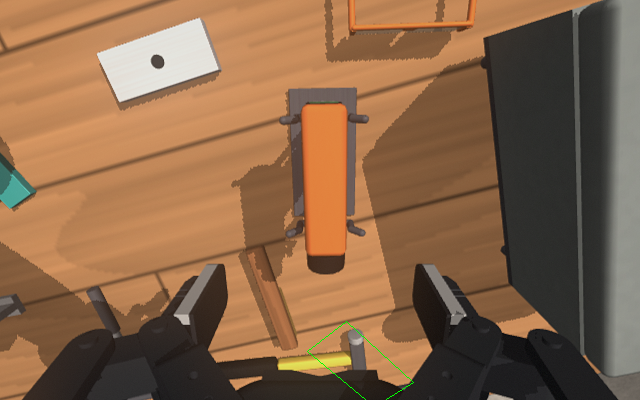

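Picture 11: housing top corners at about (302.5,104), (347.5,104), (345.5,256) and (306.5,256), nose at (326,265) pointing down-image (+x). My colour mask failed here because orange H/S is like the wood, so I use the corners and the network.

```bash
python3 - <<'E'
from look import *
w=np.load("wt.npy",allow_pickle=True).item()
h=cv2.cvtColor(w["color"],cv2.COLOR_RGB2Lab).astype(int)
b=h[...,2]+h[...,1]; L=[];Rr=[]
for r in range(125,245,6):
    row=np.abs(np.diff(cv2.GaussianBlur(np.float32(w["color"]),(3,3),0)[r].sum(1)*0+cv2.GaussianBlur(np.float32(w["color"]),(3,3),0)[r,:,0]-cv2.GaussianBlur(np.float32(w["color"]),(3,3),0)[r,:,2]))
    l=296+row[296:314].argmax()+.5; rr=338+row[338:355].argmax()+.5; L.append(onz(w,l,r,167)[:2]); Rr.append(onz(w,rr,r,167)[:2])
for n,E in(("L",L),("R",Rr)):
    f=cv2.fitLine(np.float32(E),cv2.DIST_HUBER,0,.01,.01).ravel(); print(n,f.round(3),"yaw",np.arctan(f[1]/f[0]).round(3),"y at x=480",(f[3]+(480-f[2])*f[1]/f[0]).round(1))
for q in [(302.5,104),(347.5,104),(345.5,256),(306.5,256)]: print(onz(w,*q,167).round(1))
to(480,331,250,np.pi/2-.24)
E
```

```text
L [ 9.71000e-01 -2.39000e-01  4.70616e+02  3.14589e+02] yaw -0.242 y at x=480 312.3
R [ 9.71000e-01 -2.38000e-01  4.65643e+02  3.57240e+02] yaw -0.24 y at x=480 353.7
[403.  333.6 167. ]
[413.2 371.  167. ]
[555.  334.3 167. ]
[544.7 296.5 167. ]
at [475.2 330.3 340.6] jaw yaw 1.305 t 24.73 F [-0.2  0.4  0.1] g 1.001 j6 -0.9
  -> dp [ 4.5 90.6  1.9] roll -0.026 in rows: min 3
```

```bash
python3 -m crank '[{"dp":[4,30,3],"roll":-0.025,"gripper":0},{"dp":[4,60,3],"roll":-0.025,"gripper":0},{"dp":[4,90,3],"roll":-0.025,"gripper":0},{"dp":[4,90,3],"roll":-0.025,"gripper":0},{"dp":[4,90,3],"roll":-0.025,"gripper":0}]'
python3 - <<'E'
from look import *
to(480,332.6,148,np.pi/2-.241)
E
```

```text
time_s: 25.15
eef_pos: [479.6, 332.1, 250.7]
ee_rot: [-0.702, 0.702, -0.085, 0.084]
force: [0.2, 0.1, 0.9]
grip_width: 0.997
at [479.6 332.1 250.7] jaw yaw 1.331 t 25.15 F [0.2 0.1 0.9] g 0.997 j6 -0.93
  -> dp [  0.4 102.7   0.7] roll 0.001 in rows: min 3
```

```bash
python3 -m crank '[{"dp":[0.4,25,0.6],"roll":0,"gripper":0},{"dp":[0.4,55,0.6],"roll":0,"gripper":0},{"dp":[0.4,80,0.6],"roll":0,"gripper":0},{"dp":[0.4,96,0.6],"roll":0,"gripper":0},{"dp":[0.4,102.5,0.6],"roll":0,"gripper":0},{"dp":[0.4,102.5,0.6],"roll":0,"gripper":0}]'
python3 -m crank '[{"dp":[0,0,0],"roll":0,"gripper":255},{"dp":[0,0,0],"roll":0,"gripper":255},{"dp":[0,0,0],"roll":0,"gripper":255},{"dp":[0,0,0],"roll":0,"gripper":255},{"dp":[0,0,0],"roll":0,"gripper":255},{"dp":[0,0,0],"roll":0,"gripper":255}]' 60
python3 - <<'E'
from look import *
to(480,332.6,148,np.pi/2-.241)
E
```

```text
time_s: 25.65
eef_pos: [480.8, 332.9, 149.0]
ee_rot: [0.702, -0.702, 0.084, -0.085]
force: [-0.4, 0.5, 0.5]
grip_width: 1.001
time_s: 26.15
eef_pos: [480.8, 332.9, 149.7]
ee_rot: [0.702, -0.702, 0.084, -0.085]
force: [-1.2, -0.0, 6.7]
grip_width: 0.487
at [480.8 332.9 149.7] jaw yaw 1.332 t 26.15 F [-1.2 -0.   6.7] g 0.487 j6 -0.93
  -> dp [-0.8  1.7 -0.5] roll 0.002 in rows: min 1
```

```bash
python3 -m crank '[{"dp":[0,0,0],"roll":0,"gripper":255},{"dp":[0,0,0],"roll":0,"gripper":255},{"dp":[0,-8,0],"roll":0,"gripper":255},{"dp":[0,-25,0],"roll":0,"gripper":255},{"dp":[0,-50,0],"roll":0,"gripper":255},{"dp":[0,-80,0],"roll":0,"gripper":255},{"dp":[0,-110,0],"roll":0,"gripper":255},{"dp":[0,-135,0],"roll":0,"gripper":255},{"dp":[0,-150,0],"roll":0,"gripper":255},{"dp":[0,-150,0],"roll":0,"gripper":255}]'
python3 - <<'E'
from look import *
to(520,-10,300,1.332)
u=np.array([np.cos(-1.628),np.sin(-1.628)]); pc=np.array([520.2,-268.6])-22*u; print("patch",pc,"therm origin target",pc-194*u)
E
```

```text
time_s: 26.98
eef_pos: [480.9, 333.0, 302.1]
ee_rot: [0.703, -0.701, 0.082, -0.086]
force: [0.5, 0.2, -3.2]
grip_width: 0.488
at [480.9 333.  302.1] jaw yaw 1.332 t 26.98 F [ 0.5  0.2 -3.2] g 0.488 j6 -0.93
  -> dp [ 119.     1.5 -324. ] roll 0.0 in rows: min 9
patch [ 521.45779458 -246.63598505] therm origin target [532.54925584 -52.95330775]
```

```bash
python3 -m crank '[{"dp":[8,0,-20],"roll":0.06,"gripper":255},{"dp":[21,0,-54],"roll":0.17,"gripper":255},{"dp":[35,0,-91],"roll":0.29,"gripper":255},{"dp":[50,0,-128],"roll":0.41,"gripper":255},{"dp":[64,0,-165],"roll":0.53,"gripper":255},{"dp":[79,0,-202],"roll":0.65,"gripper":255},{"dp":[93,0,-239],"roll":0.77,"gripper":255},{"dp":[108,0,-276],"roll":0.89,"gripper":255},{"dp":[122,0,-312],"roll":1.01,"gripper":255},{"dp":[132,0,-338],"roll":1.13,"gripper":255}]'
python3 - <<'E'
from look import *
to(532.5,-52.5,300,-.055)
E
```

```text
time_s: 27.82
eef_pos: [528.2, -29.9, 297.0]
ee_rot: [-0.546, 0.547, -0.45, 0.448]
force: [0.2, -0.3, -2.6]
grip_width: 0.486
at [528.2 -29.9 297. ] jaw yaw 0.194 t 27.82 F [ 0.2 -0.3 -2.6] g 0.486 j6 -0.47
  -> dp [23.  -3.1 -0.2] roll 0.249 in rows: min 2
```

```bash
python3 -m crank '[{"dp":[10,0,0],"roll":0.11,"gripper":255},{"dp":[19,0,0],"roll":0.2,"gripper":255},{"dp":[23,0,0],"roll":0.249,"gripper":255},{"dp":[23,20,0],"roll":0.249,"gripper":255},{"dp":[23,50,0],"roll":0.249,"gripper":255},{"dp":[23,80,0],"roll":0.249,"gripper":255},{"dp":[23,110,0],"roll":0.249,"gripper":255},{"dp":[23,130,0],"roll":0.249,"gripper":255},{"dp":[23,138,0],"roll":0.249,"gripper":255},{"dp":[23,139,0],"roll":0.249,"gripper":255}]'
python3 - <<'E'
from look import *
to(532.5,-52.5,157.7,-.055)
s=eyes.capture("scene"); save(s,"aim.png")
for l in ("lens","patch","thermometer"): 
    d=models.spot_point(s,l)[:2]; print(l,d)
u=np.array([np.cos(-1.628),np.sin(-1.628)])
P,_,_=pose()
L=[P[0]+93.5*u[0],P[1]+93.5*u[1],P[2]-4.7]; print("expected lens px",proj(s,L),"origin",proj(s,[P[0],P[1],P[2]-4.7]),"patch",proj(s,[521.5,-246.6,153]))
im=cv2.cvtColor(s["color"],cv2.COLOR_RGB2BGR)
for X in (L,[P[0],P[1],P[2]-4.7],[521.5,-246.6,153]): cv2.circle(im,tuple(np.int32(np.round(proj(s,X)))),2,(255,0,255),-1)
cv2.imwrite("pics/aim_o.png",cv2.resize(im[150:390,110:430],None,fx=2.4,fy=2.4))
E
```

```text
time_s: 28.65
eef_pos: [532.2, -49.2, 157.2]
ee_rot: [0.487, -0.489, 0.513, -0.51]
force: [0.9, 0.2, -3.1]
grip_width: 0.483
at [532.2 -49.2 157.2] jaw yaw -0.047 t 28.65 F [ 0.9  0.2 -3.1] g 0.483 j6 -0.26
  -> dp [ 3.3 -0.5  0.4] roll 0.008 in rows: min 1
lens [{'centre': [242.2, 226.5], 'confidence': 0.86}]
patch [{'centre': [183.7, 251.8], 'confidence': 0.88}]
thermometer [{'centre': [290.8, 212.7], 'confidence': 0.85}]
expected lens px [np.float64(243.47383548510646), np.float64(226.8404888607907)] origin [np.float64(290.78879496587473), np.float64(208.41131376343256)] patch [np.float64(184.18019082024003), np.float64(251.09576124337747)]
```

View pics/aim_o.png

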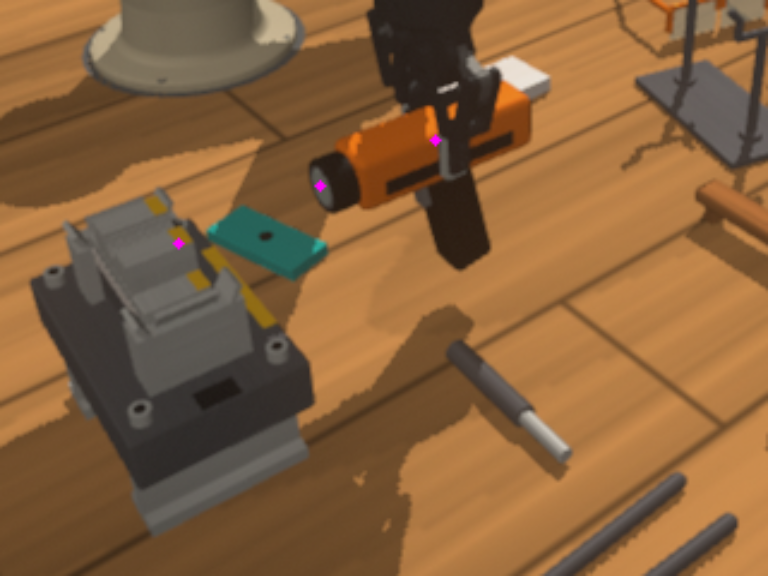

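Picture 12 (the last): the thermometer is held level; the lens marker falls on the lens (320,186) and the patch marker on the die's front (180,243). The networks agree within about 1 px. I apply a small correction and hold.

```bash
python3 -m crank '[{"dp":[2,0,0],"roll":0.008,"gripper":255},{"dp":[2,0,0],"roll":0.008,"gripper":255},{"dp":[2,0,0],"roll":0.008,"gripper":255},{"dp":[2,0,0],"roll":0.008,"gripper":255},{"dp":[2,0,0],"roll":0.008,"gripper":255},{"dp":[2,0,0],"roll":0.008,"gripper":255},{"dp":[2,0,0],"roll":0.008,"gripper":255},{"dp":[2,0,0],"roll":0.008,"gripper":255},{"dp":[2,0,0],"roll":0.008,"gripper":255},{"dp":[2,0,0],"roll":0.008,"gripper":255}]'
python3 - <<'E'
from look import *
to(532.5,-52.5,157.7,-.055)
P,_,_=pose(); u=np.array([np.cos(-1.628),np.sin(-1.628)]); L=[P[0]+93.5*u[0],P[1]+93.5*u[1],P[2]-4.7]
for n in("scene","top"):
    s=eyes.capture(n)
    for l,X in (("lens",L),("patch",[521.5,-246.6,153]),("thermometer",[P[0],P[1],P[2]-4.7])):
        print(n,l,[(np.round(d["centre"],1),round(d["confidence"],2)) for d in models.spot_point(s,l)[:2]],np.round(proj(s,X),1))
E
python3 -m crank '[{"dp":[0,0,0],"roll":0,"gripper":255},{"dp":[0,0,0],"roll":0,"gripper":255},{"dp":[0,0,0],"roll":0,"gripper":255},{"dp":[0,0,0],"roll":0,"gripper":255},{"dp":[0,0,0],"roll":0,"gripper":255},{"dp":[0,0,0],"roll":0,"gripper":255},{"dp":[0,0,0],"roll":0,"gripper":255},{"dp":[0,0,0],"roll":0,"gripper":255},{"dp":[0,0,0],"roll":0,"gripper":255},{"dp":[0,0,0],"roll":0,"gripper":255}]'
```

```text
time_s: 29.68
eef_pos: [533.2, -51.5, 159.3]
ee_rot: [-0.486, 0.486, -0.514, 0.514]
force: [0.4, 0.0, -2.3]
grip_width: 0.487
at [533.2 -51.5 159.3] jaw yaw -0.055 t 29.68 F [ 0.4  0.  -2.3] g 0.487 j6 -0.26
  -> dp [ 1.   1.6 -0.6] roll -0.0 in rows: min 1
scene lens [(array([240.5, 225.2]), 0.6)] [242.4 227.7]
scene patch [(array([181.9, 251.3]), 0.57)] [184.2 251.1]
scene thermometer [(array([292. , 208.7]), 0.55)] [289.7 209.3]
top lens [] [408.9 197.8]
top patch [(array([455.5, 197.9]), 0.68), (array([201.1, 220.4]), 0.29)] [455.9 201.6]
top thermometer [(array([365.6, 197.7]), 0.6), (array([462.5, 205.9]), 0.29)] [365.2 194.7]
time_s: 30.92
eef_pos: [533.2, -51.5, 159.3]
ee_rot: [-0.486, 0.486, -0.514, 0.514]
force: [0.4, 0.1, -3.0]
grip_width: 0.489
```

```bash
python3 - <<'E'
from look import *
s=eyes.capture("top"); P,_,_=pose(); u=np.array([np.cos(-1.628),np.sin(-1.628)]); v=np.array([-u[1],u[0]])
I=cv2.cvtColor(s["color"],cv2.COLOR_RGB2HSV).astype(int)
for c in (345,350,386,390,394): print(c,[(r,*I[r,c]) for r in range(178,214)][::1] if c==390 else '')
for a in(-70,50,72,90):
    for b in(-21,21): print(a,b,np.round(proj(s,[*(P[:2]+a*u+b*v),P[2]-4.7+22]),1))
E
```

```text
345 
350 
386 
390 [(178, np.int64(17), np.int64(61), np.int64(175)), (179, np.int64(17), np.int64(63), np.int64(174)), (180, np.int64(18), np.int64(60), np.int64(171)), (181, np.int64(18), np.int64(64), np.int64(174)), (182, np.int64(17), np.int64(65), np.int64(173)), (183, np.int64(17), np.int64(66), np.int64(173)), (184, np.int64(18), np.int64(68), np.int64(175)), (185, np.int64(18), np.int64(67), np.int64(175)), (186, np.int64(18), np.int64(68), np.int64(172)), (187, np.int64(18), np.int64(65), np.int64(168)), (188, np.int64(18), np.int64(64), np.int64(171)), (189, np.int64(18), np.int64(67), np.int64(172)), (190, np.int64(16), np.int64(64), np.int64(167)), (191, np.int64(18), np.int64(69), np.int64(170)), (192, np.int64(18), np.int64(64), np.int64(175)), (193, np.int64(19), np.int64(70), np.int64(99)), (194, np.int64(15), np.int64(65), np.int64(94)), (195, np.int64(17), np.int64(67), np.int64(95)), (196, np.int64(17), np.int64(68), np.int64(94)), (197, np.int64(16), np.int64(69), np.int64(93)), (198, np.int64(16), np.int64(73), np.int64(91)), (199, np.int64(17), np.int64(68), np
[... 182 characters left out ...]
.int64(76), np.int64(84)), (204, np.int64(17), np.int64(61), np.int64(80)), (205, np.int64(17), np.int64(63), np.int64(73)), (206, np.int64(18), np.int64(67), np.int64(69)), (207, np.int64(14), np.int64(153), np.int64(40)), (208, np.int64(13), np.int64(145), np.int64(165)), (209, np.int64(14), np.int64(142), np.int64(160)), (210, np.int64(15), np.int64(150), np.int64(153)), (211, np.int64(14), np.int64(150), np.int64(160)), (212, np.int64(14), np.int64(156), np.int64(172)), (213, np.int64(16), np.int64(102), np.int64(120))]
394 
-70 -21 [332.4 201. ]
-70 21 [333.7 180.9]
50 -21 [390.2 205.2]
50 21 [391.3 185.1]
72 -21 [400.8 206. ]
72 21 [401.8 185.9]
90 -21 [409.5 206.6]
90 21 [410.4 186.5]
```

The arm occludes the thermometer in the top view, so those network points are unreliable there. The scene view suggests the lens is 1–2 mm high, so I lower 2.5 mm and hold for another second.

```bash
python3 -m crank '[{"dp":[0.5,1,-0.5],"roll":0,"gripper":255},{"dp":[0.5,2.5,-0.5],"roll":0,"gripper":255},{"dp":[0.5,2.5,-0.5],"roll":0,"gripper":255},{"dp":[0.5,2.5,-0.5],"roll":0,"gripper":255},{"dp":[0.5,2.5,-0.5],"roll":0,"gripper":255},{"dp":[0.5,2.5,-0.5],"roll":0,"gripper":255},{"dp":[0.5,2.5,-0.5],"roll":0,"gripper":255},{"dp":[0.5,2.5,-0.5],"roll":0,"gripper":255},{"dp":[0.5,2.5,-0.5],"roll":0,"gripper":255},{"dp":[0.5,2.5,-0.5],"roll":0,"gripper":255}]'
python3 - <<'E'
from look import *
P,_,_=pose(); u=np.array([np.cos(-1.628),np.sin(-1.628)]); L=[P[0]+93.5*u[0],P[1]+93.5*u[1],P[2]-4.7]
for n in("scene","wrist"):
    s=eyes.capture(n)
    for l,X in (("lens",L),("patch",[521.5,-246.6,153]),("swage_die",[520.2,-268.6,136]),("thermometer",[P[0],P[1],P[2]-4.7])):
        print(n,l,[(np.round(d["centre"],1),round(d["confidence"],2)) for d in models.spot_point(s,l)[:2]],np.round(proj(s,X),1))
E
python3 -m crank '[{"dp":[0,0,0],"roll":0,"gripper":255},{"dp":[0,0,0],"roll":0,"gripper":255},{"dp":[0,0,0],"roll":0,"gripper":255},{"dp":[0,0,0],"roll":0,"gripper":255},{"dp":[0,0,0],"roll":0,"gripper":255},{"dp":[0,0,0],"roll":0,"gripper":255}]'
```

```text
time_s: 31.8
eef_pos: [532.7, -51.9, 156.8]
ee_rot: [0.486, -0.486, 0.514, -0.514]
force: [0.3, -0.8, -2.9]
grip_width: 0.488
scene lens [(array([239.1, 227.8]), 0.94)] [242.1 228.9]
scene patch [(array([183.6, 252.6]), 0.62)] [184.2 251.1]
scene swage_die [(array([170.5, 264. ]), 0.78)] [172.5 265. ]
scene thermometer [(array([289.6, 210.8]), 0.86)] [289.4 210.4]
wrist lens [] [318.9 436.8]
wrist patch [] [318.6 553.3]
wrist swage_die [] [318.6 539.5]
wrist thermometer [(array([319. , 288.6]), 0.93)] [319.3 285.2]
time_s: 32.8
eef_pos: [532.6, -51.9, 156.8]
ee_rot: [-0.486, 0.486, -0.514, 0.514]
force: [0.4, 0.5, -2.8]
grip_width: 0.486
```

The aim held for well over 2 s, with all points within about 3 mm. Now back to the rest.

```bash
python3 -m crank '[{"dp":[0,-10,0],"roll":0,"gripper":255},{"dp":[0,-30,0],"roll":0,"gripper":255},{"dp":[0,-60,0],"roll":0,"gripper":255},{"dp":[0,-95,0],"roll":0,"gripper":255},{"dp":[0,-125,0],"roll":0,"gripper":255},{"dp":[0,-145,0],"roll":0,"gripper":255},{"dp":[0,-147,0],"roll":0,"gripper":255},{"dp":[0,-147,0],"roll":0,"gripper":255}]'
python3 - <<'E'
from look import *
dp,r=to(480.8,332.9,303,1.332); print(r-np.pi, r+np.pi)
E
```

```text
time_s: 33.47
eef_pos: [532.7, -51.9, 304.5]
ee_rot: [-0.486, 0.486, -0.513, 0.514]
force: [-0.4, -0.4, -4.4]
grip_width: 0.483
at [532.7 -51.9 304.5] jaw yaw -0.055 t 33.47 F [-0.4 -0.4 -4.4] g 0.483 j6 -0.26
  -> dp [-381.4    1.2  -73. ] roll -1.387 in rows: min 12
-4.528492510990057 1.7546927961895293
```

```bash
python3 -m crank '[{"dp":[-20,0,-4],"roll":-0.06,"gripper":255},{"dp":[-55,0,-10],"roll":-0.17,"gripper":255},{"dp":[-93,0,-18],"roll":-0.29,"gripper":255},{"dp":[-130,0,-25],"roll":-0.41,"gripper":255},{"dp":[-168,0,-32],"roll":-0.53,"gripper":255},{"dp":[-206,0,-39],"roll":-0.65,"gripper":255},{"dp":[-244,0,-46],"roll":-0.77,"gripper":255},{"dp":[-280,0,-53],"roll":-0.89,"gripper":255},{"dp":[-315,0,-60],"roll":-1.01,"gripper":255},{"dp":[-345,0,-66],"roll":-1.13,"gripper":255}]'
python3 - <<'E'
from look import *
to(480.8,332.9,303,1.332)
E
```

```text
time_s: 34.3
eef_pos: [484.4, 298.3, 301.6]
ee_rot: [-0.685, 0.687, -0.172, 0.17]
force: [0.9, -0.6, -3.1]
grip_width: 0.484
at [484.4 298.3 301.6] jaw yaw 1.082 t 34.3 F [ 0.9 -0.6 -3.1] g 0.484 j6 -0.74
  -> dp [-19.4  -1.4  28.9] roll -0.25 in rows: min 3
```

```bash
python3 -m crank '[{"dp":[-9,0,15],"roll":-0.11,"gripper":255},{"dp":[-16,0,24],"roll":-0.2,"gripper":255},{"dp":[-19,0,28],"roll":-0.25,"gripper":255},{"dp":[-19,0,28],"roll":-0.25,"gripper":255},{"dp":[-19,0,28],"roll":-0.25,"gripper":255},{"dp":[-19,0,28],"roll":-0.25,"gripper":255}]'
python3 - <<'E'
from look import *
to(480.8,332.9,303,1.332)
E
```

```text
time_s: 34.8
eef_pos: [482.3, 329.2, 302.8]
ee_rot: [-0.701, 0.702, -0.088, 0.087]
force: [0.0, 0.4, -3.3]
grip_width: 0.482
at [482.3 329.2 302.8] jaw yaw 1.323 t 34.8 F [ 0.   0.4 -3.3] g 0.482 j6 -0.92
  -> dp [-2.3 -0.2  3.2] roll -0.009 in rows: min 1
```

```bash
python3 -m crank '[{"dp":[-2.3,0,3.2],"roll":-0.009,"gripper":255},{"dp":[-2.3,0,3.2],"roll":-0.009,"gripper":255},{"dp":[-2.3,15,3.2],"roll":-0.009,"gripper":255},{"dp":[-2.3,40,3.2],"roll":-0.009,"gripper":255},{"dp":[-2.3,65,3.2],"roll":-0.009,"gripper":255},{"dp":[-2.3,90,3.2],"roll":-0.009,"gripper":255},{"dp":[-2.3,108,3.2],"roll":-0.009,"gripper":255},{"dp":[-2.3,118,3.2],"roll":-0.009,"gripper":255},{"dp":[-2.3,120,3.2],"roll":-0.009,"gripper":255},{"dp":[-2.3,120,3.2],"roll":-0.009,"gripper":255}]'
python3 - <<'E'
from look import *
to(480.8,332.9,152,1.332)
E
```

```text
time_s: 35.63
eef_pos: [481.1, 333.4, 184.1]
ee_rot: [0.702, -0.702, 0.084, -0.084]
force: [0.3, -0.4, -1.6]
grip_width: 0.482
at [481.1 333.4 184.1] jaw yaw 1.334 t 35.63 F [ 0.3 -0.4 -1.6] g 0.482 j6 -0.93
  -> dp [-0.1 32.1 -0.6] roll 0.002 in rows: min 1
```

```bash
python3 -m crank '[{"dp":[0,6,-0.5],"roll":0,"gripper":255},{"dp":[0,13,-0.5],"roll":0,"gripper":255},{"dp":[0,20,-0.5],"roll":0,"gripper":255},{"dp":[0,26,-0.5],"roll":0,"gripper":255},{"dp":[0,30,-0.5],"roll":0,"gripper":255},{"dp":[0,32,-0.5],"roll":0,"gripper":255},{"dp":[0,32,-0.5],"roll":0,"gripper":255},{"dp":[0,32,-0.5],"roll":0,"gripper":255}]'
python3 -m crank '[{"dp":[0,0.6,0],"roll":0,"gripper":255},{"dp":[0,1.2,0],"roll":0,"gripper":255},{"dp":[0,1.6,0],"roll":0,"gripper":255},{"dp":[0,1.6,0],"roll":0,"gripper":255}]'
```

```text
time_s: 36.3
eef_pos: [480.8, 333.1, 151.9]
ee_rot: [0.702, -0.702, 0.083, -0.084]
force: [-0.0, 0.0, -3.2]
grip_width: 0.485
time_s: 36.63
eef_pos: [480.7, 333.0, 150.2]
ee_rot: [-0.702, 0.702, -0.084, 0.084]
force: [-0.6, -0.8, -3.1]
grip_width: 0.488
```

```bash
python3 -m crank '[{"dp":[0,0.5,0],"roll":0,"gripper":255},{"dp":[0,1,0],"roll":0,"gripper":255},{"dp":[0,1,0],"roll":0,"gripper":255}]'
```

```text
time_s: 36.88
eef_pos: [480.8, 333.0, 149.7]
ee_rot: [0.702, -0.702, 0.083, -0.084]
force: [-2.6, -0.5, 2.2]
grip_width: 0.492
```

Contact confirmed: the force changed from −3.1 to +2.2 N. I release and go up.

```bash
python3 -m crank '[{"dp":[0,0,0],"roll":0,"gripper":90},{"dp":[0,0,0],"roll":0,"gripper":60},{"dp":[0,0,0],"roll":0,"gripper":30},{"dp":[0,0,0],"roll":0,"gripper":20},{"dp":[0,0,0],"roll":0,"gripper":20},{"dp":[0,-5,0],"roll":0,"gripper":20},{"dp":[0,-20,0],"roll":0,"gripper":20},{"dp":[0,-55,0],"roll":0,"gripper":20},{"dp":[0,-95,0],"roll":0,"gripper":20},{"dp":[0,-135,0],"roll":0,"gripper":20}]'
python3 -m crank '[{"dp":[0,-50,0],"roll":0,"gripper":20},{"dp":[0,-50,0],"roll":0,"gripper":20},{"dp":[0,-50,0],"roll":0,"gripper":20},{"dp":[0,-50,0],"roll":0,"gripper":20}]'
python3 - <<'E'
from look import *
to(475,330,340); w=np.load("wt.npy",allow_pickle=True).item()
n=eyes.capture("wrist"); save(n,"final_w.png")
for l in("thermometer","lens"):
    for d in models.spot_point(n,l)[:1]: print(l,d,onz(n,*d["centre"],145).round(1))
s=eyes.capture("scene")
for l,X in(("thermometer",[480.2,332.8,145]),("lens",[571.4,310.4,145]),("swage_die",[520.2,-268.6,136]),("patch",[521.5,-246.6,153]),("drift",0),("wire_brush",0)):
    print(l,[(np.round(d["centre"],1),round(d["confidence"],2)) for d in models.spot_point(s,l)[:1]],np.round(proj(s,X),1) if X else "")
S=np.load("scene.npy",allow_pickle=True).item()
a=S["color"][100:230,370:460].astype(int);b=s["color"][100:230,370:460].astype(int);print("change round thermometer, scene",np.abs(a-b).max(2).mean().round(2),(np.abs(a-b).max(2)>40).sum())
E
```

```text
time_s: 37.72
eef_pos: [480.3, 332.8, 286.1]
ee_rot: [-0.702, 0.702, -0.084, 0.083]
force: [0.5, -0.2, 1.3]
grip_width: 0.921
time_s: 38.05
eef_pos: [480.7, 332.9, 333.8]
ee_rot: [-0.702, 0.702, -0.084, 0.083]
force: [-0.3, -0.8, -0.2]
grip_width: 0.923
at [480.7 332.9 333.8] jaw yaw 1.334 t 38.05 F [-0.3 -0.8 -0.2] g 0.923 j6 -0.93
  -> dp [-4.8 -6.2 -4.2] roll 0 in rows: min 1
thermometer {'centre': [320.4, 180.6], 'confidence': 0.81} [482.6 332.2 145. ]
lens {'centre': [318.7, 263.2], 'confidence': 0.66} [570.7 309.2 145. ]
thermometer [(array([414.4, 142.9]), 0.62)] [413.6 142.9]
lens [(array([438.5, 158.6]), 0.77)] [439.3 160.2]
swage_die [(array([171.9, 265.4]), 0.88)] [172.5 265. ]
patch [(array([182.3, 251.2]), 0.76)] [184.2 251.1]
drift [] 
wire_brush [(array([438.6, 258.4]), 0.7)] 
change round thermometer, scene 1.57 0
```

The scene view around the thermometer is pixel-identical to the start. I hand in.

```bash
python3 -c "
from rig import ctrl
print(ctrl.finish_job())"
```

```text
the job is handed in; nothing more can be done
None
```

The job is done and handed in at about 38 s of robot time. No verdict came back.

- **Die set:** I set the sow block, then the small white packing plate, then the swage die into the nest, each lowered until the force showed contact and then released. The wrist pictures after each placing matched the seated outlines within 1–2 px. The die's yellow edge and patch are on the stripe side.
- **Aim:** The thermometer was held level and steady for over 2 s. By my measurements it was about 100 mm from the patch and within about 3 mm of its centre across and in height.
- **Return:** I laid the thermometer back in its rest at the pose where I gripped it. In the scene picture no pixel around it changed noticeably from the start.

**Checks that failed or disagreed:**
- The top-view network points during the aim were about 3 px off, because the arm hid the thermometer there, so I did not use them.
- One colour-mask fit of the thermometer failed; I used its edges and the network instead.
- The packing plate briefly touched a guide with about 8 N and was re-centred before seating.
- The network did not report the drift punch in the last picture. I never moved near it, and it lay undisturbed in picture 12. The wire brush is within 4 px of where the network found it at the start.

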